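# Clear the toast crusts off the bread board

### The job

Clear the bread board of toast crusts. Slide the dark paddle board with the low rim straight out from under its pile of breakfast boards, so that the pile settles in its stand with the salt shaker still upright on top, and lay the paddle flat against the long edge of the bread board that faces the stand; then take the scraper and push all the crusts off the bread board onto the paddle, keeping your fingers off crusts that are on the bread board. Finally stand the scraper back upright on the bread board and draw the paddle with all the crusts on it a few centimetres (at least 4) clear of that edge, leaving it flat on the worktop and the pile, the lemon and the clothes peg alone.

Things in the scene. Friction and masses are not known exactly. Their poses are not given: they have to be found in the camera images.
- bread_board: the bread board with the crusts on it, pale wood, 280 x 180 x 20 mm, fixed in place (the larger board with the oranges is not part of the job); origin at the centre of its underside, x along its length, y across it; its -y long edge (90 mm from the origin) faces the stand
- board_stand: low wooden stand for the pile, fixed: two runners 11 mm high along x whose inner faces are 118 mm apart, and four upright dowels 11 mm thick, 46 mm high, at x = +-59.5, y = +-66 mm; origin on the worktop at its middle, z = 0; -x is its open front, where the paddle's handle sticks out. The front dowels hold the breakfast boards back while the paddle passes between them
- paddle_mid (a point): the paddle board, a small dark wooden tray with a handle on its -x end: 135 (x) x 100 (y) mm, 15 mm high over its rim, which is 7 mm wide and goes all round; floor 8 mm thick; about 0.2 kg; the point is at its middle, 6 mm above its underside; at first it lies on the worktop between the runners under the pile, its x and y along the stand's; it is pulled along the stand's -x
- paddle_grip (a point): where to hold the paddle's handle, 95 mm from the paddle's middle along its -x, 6 mm above its underside; the handle is 26 mm wide (y), 12 mm thick and reaches from 67 to 119 mm from the middle; axes as the paddle's
- paddle_corner0 (a point): a corner of the paddle's tray part, at x = -67.5, y = -50 mm from its middle
- paddle_corner1 (a point): a corner of the paddle's tray part, at x = -67.5, y = 50 mm from its middle
- paddle_corner2 (a point): a corner of the paddle's tray part, at x = 67.5, y = -50 mm from its middle
- paddle_corner3 (a point): a corner of the paddle's tray part, at x = 67.5, y = 50 mm from its middle
- breakfast_0: pale breakfast board 100 (x) x 150 (y) x 9 mm, about 0.09 kg, lowest of the three in the pile; origin at the centre of its underside. The pile rests on the paddle and comes down 4 mm onto the runners when the paddle is gone
- breakfast_1: pale breakfast board 100 (x) x 150 (y) x 9 mm, about 0.09 kg, middle of the three in the pile; origin at the centre of its underside. The pile rests on the paddle and comes down 4 mm onto the runners when the paddle is gone
- breakfast_2: pale breakfast board 100 (x) x 150 (y) x 9 mm, about 0.09 kg, top of the three in the pile; origin at the centre of its underside. The pile rests on the paddle and comes down 4 mm onto the runners when the paddle is gone
- salt: salt shaker, 44 mm wide, 90 mm high, about 0.1 kg, standing loose on top of the pile; origin at the centre of its foot, z up its axis
- scraper_mid (a point): scraper block, about 0.15 kg: a beech grip 22 mm thick on a white foot 24 (x) x 80 (y) x 18 mm, 64 mm high in all, standing upright on the bread board near one end; the point is 32 mm above its underside at its centre; hold it across its thickness (x), it pushes with its flat x faces, z up
- crust_0_mid (a point): dry toast crust, brown with a pale side, 60 (x) x 15 (y) x 13 (z) mm, 12 g, lying loose on the bread board; the point is its centre. There are four to six; None if this one is absent
- crust_1_mid (a point): dry toast crust, brown with a pale side, 60 (x) x 15 (y) x 13 (z) mm, 12 g, lying loose on the bread board; the point is its centre. There are four to six; None if this one is absent
- crust_2_mid (a point): dry toast crust, brown with a pale side, 60 (x) x 15 (y) x 13 (z) mm, 12 g, lying loose on the bread board; the point is its centre. There are four to six; None if this one is absent
- crust_3_mid (a point): dry toast crust, brown with a pale side, 60 (x) x 15 (y) x 13 (z) mm, 12 g, lying loose on the bread board; the point is its centre. There are four to six; None if this one is absent
- crust_4_mid (a point): dry toast crust, brown with a pale side, 60 (x) x 15 (y) x 13 (z) mm, 12 g, lying loose on the bread board; the point is its centre. There are four to six; None if this one is absent
- crust_5_mid (a point): dry toast crust, brown with a pale side, 60 (x) x 15 (y) x 13 (z) mm, 12 g, lying loose on the bread board; the point is its centre. There are four to six; None if this one is absent
- lemon_a: the lemon by the toaster, 78 x 55 x 56 mm, loose on the worktop: leave it alone; origin at its underside
- pegs_a: wooden clothes peg, 15 x 72 x 12 mm, loose on the worktop: leave it alone; origin at its underside

How it is judged:
By the outcome, as a careful person would: the job done as asked, in the order asked, and still so for the second after the job is handed in, with the robot touching nothing.
Of crust_0, crust_1, crust_2, crust_3, crust_4, crust_5 only 4 to 6 are there at a start; the rules pass over those that are not, and their reading is None.
At some moment in a run one of crust_0, crust_1, crust_2, crust_3, crust_4, crust_5 may be knocked a few centimetres aside while the robot is not near it.
Once in a run the grip may slacken for a moment while it holds something.
It also fails if it takes over 210 s, if anything falls off the work surface, if the arm or the gripper's body presses on something with over 40 N, if the wrist force passes 120 N, or if a joint passes its speed limit or range.

### The arm

A 6-joint arm with a two-finger parallel gripper is mounted at the origin on a cart in front of the work surface, level with it; the furniture and walls round the work are solid. World frame = base frame: x ahead of the robot, y to its left, z up, the work surface at z = 0. Lengths are in m, angles in rad, forces in N, time in s.
With the tool pointing down it reaches from about 0.3 to 0.875 m from the base axis. Payload 6.4 kg.
Tool frame: the origin (TCP) lies at the very end of the fingers, on their centre line; the grasp point (between the pads) lies 19 mm behind it; z points along the fingers, y is the line along which they close (so a half turn about z gives the same grasp; the last joint's range is limited). The gripper opens to 85 mm and grips with 20 to 120 N. Pads are 22 mm wide; open, the fingers measure 114 mm over their backs; the gripper's body (76 mm by 85 mm) begins 54 mm behind the grasp point. The pads swing forward as they close: fully open they stand 13 mm farther back than shut.
Start: joints at [-1.533, 0.181, 1.607, -0, 1.354, -0.206], TCP at [0.139, -0.558, 0.231] pointing down, gripper open.
Joint ranges: [-2.99, 2.99], [-0.89, 2.07], [0.3, 2.58], [-1.14, 4.28], [0, 2.63], [-3.12, 3.12]. Speed limits (rad/s): [2.57, 2.57, 3.01, 3.14, 3.14, 3.14].

### API

Orientations are given as a unit quaternion [x, y, z, w].
In Python, from station import * gives the robot as it stands.
- The arm moves only by the tool apply_moves, never from a script. Its argument "deltas" is a list of rows, each an object of numbers: "x", "y", "z": the shift along the tool's x, y, z in m; "roll": the turn about the tool's z in rad; "claw": the closure, from -1 (fully open) to 1 (shut). A call has 1 to 5 rows; each row shifts and turns the commanded pose from where the row before left it, along the tool's axes as they then stand; what a row does not reach is not made up. A row lasts 1/10 s, in which the tool goes at most 50 mm and 8.59 degrees, less where a joint would pass 70% of its speed; a pose out of reach is approached as far as the arm can. A call is refused whole if a number of a shift passes 0.05 or a number of a turn 0.15, either way. A call with a gripper value outside its range is refused whole. The fingers move at their own pace and stop on an object; "grip_force" is the grip in N (left out, the last holds). Time passes only in rows, so rows that do not move let the fingers close. It gives the time, the measured TCP pose, the force, the opening and the grip force at its end, in the units of the state.
- read_state(): the state, without advancing time (a new reading comes with each control period).
- read_camera(name): name is "scene" or "top" or "wrist"; returns a dict with "frame" (420x560x3 uint8, red, green, blue), "fx", "fy", "cx", "cy" (pixels), "xyz" and "attitude" of the camera in the world. Camera axes: x right, y up, looking along -z (the intrinsics and any distortion apply to the point x, -y, -z); pixel columns grow to the right and rows downward; lengths in m; the calibration is good to about 2 mm. The wrist camera is an equidistant fisheye: a pixel r from the principal point sees the ray r / f radians off the axis. A picture is of the moment at which its call begins. There is no depth.
- finish_job(): hands the job in; it is judged then, once.
The state is a dict: "time_s": time; "joint_positions": joint angles; "joint_vel": joint speeds; "joint_torque": joint torques, N m; "ee_pos": TCP position; "tool_rot": TCP orientation; "ft_force": force on the tool from outside, world axes, zero at the start; "moment": the same for the moment, N m; "grip_width": finger opening in m; "finger_force": force on a finger pad.
Only numpy, scipy, OpenCV 4.12 (cv2) and the standard library are available. Lean on these libraries where they do the work, as an engineer would, in place of code of your own. Each camera call takes 0.05 s, during which the arm holds its last target. There are 200 camera calls.

## Working session

There is one attempt and no reset: what is moved stays moved. The work goes in short steps, Python scripts to look and compute and a tool call to move; the robot and the scene stay as the last step left them, time stands still between calls to the robot, and variables do not carry over. Pictures are saved under pics/ and viewed, at most 14 in all, crops included, and the job is handed in when it is done.

Besides the shell and the picture viewer there is one more tool, called by a JSON object that holds its "method" and its "body", one argument or row to a line. apply_moves: Moves the arm, as the interface text tells. Its arguments: {"type":"object","properties":{"deltas":{"type":"array"},"grip_force":{"type":"number"}},"required":["deltas"]}

```bash
mkdir -p pics; ls; cat > h.py <<'E'
from station import *
import numpy as np, cv2
from scipy.spatial.transform import Rotation as R
def snap(n,f=None):
    c=read_camera(n)
    if f: cv2.imwrite('pics/'+f,c['frame'][:,:,::-1])
    return c
def ray(c,u,v):
    x=(u-c['cx'])/c['fx'];y=(v-c['cy'])/c['fy']
    d=np.array([x,-y,-1.])
    if c.get('fish'):
        r=np.hypot(x,y);d=np.array([np.sin(r)*x/r,-np.sin(r)*y/r,-np.cos(r)]) if r>1e-9 else np.array([0,0,-1.])
    a=np.array(c['attitude'])
    M=a if a.shape==(3,3) else R.from_quat(a).as_matrix()
    return np.array(c['xyz']),M@d
def pt(c,u,v,z):
    o,d=ray(c,u,v);return o+d*(z-o[2])/d[2]
E
python3 - <<'E'
from h import *
for n in ('scene','top'):
    c=snap(n,n+'0.png');print({k:v for k,v in c.items() if k!='frame'})
print(read_state())
E
```

```text
pics
{'fx': 493.3218713527191, 'fy': 493.3218713527191, 'cx': 276.430110353686, 'cy': 203.19278019479665, 'xyz': array([0.11843739, 0.26093317, 0.78887887]), 'attitude': array([-0.11139222,  0.36437409,  0.87705935, -0.29255802])}
{'fx': 484.22723230290836, 'fy': 484.22723230290836, 'cx': 287.71013379441877, 'cy': 205.9017277983872, 'xyz': array([ 0.36475424, -0.28924633,  1.15517123]), 'attitude': array([-0.05466282,  0.05329364,  0.71288136, -0.69711687])}
{'time_s': 0.1, 'joint_positions': array([-1.53332611e+00,  1.81458609e-01,  1.60793717e+00,  2.61985629e-05,
        1.35379570e+00, -2.06307814e-01]), 'joint_vel': array([ 0.00220931, -0.00158578, -0.00303262, -0.00022251, -0.00036934,
       -0.00015289]), 'joint_torque': array([ 6.36398454e-04, -4.45872688e+01, -3.52237058e+01, -3.84842915e-04,
        4.08922759e-03, -9.67404823e-07]), 'ee_pos': array([ 0.13878944, -0.55747594,  0.23046472]), 'tool_rot': array([ 9.92580753e-01,  1.21584575e-01,  8.01496508e-05, -7.95488066e-04]), 'ft_force': array([ 0.48837215, -0.86383306, -0.53892074]), 'moment': array([0.00285926, 0.0475516 , 0.01638795]), 'finger_force': 0.0, 'grip_width': 0.08533489891667541}
```

View pics/scene0.png

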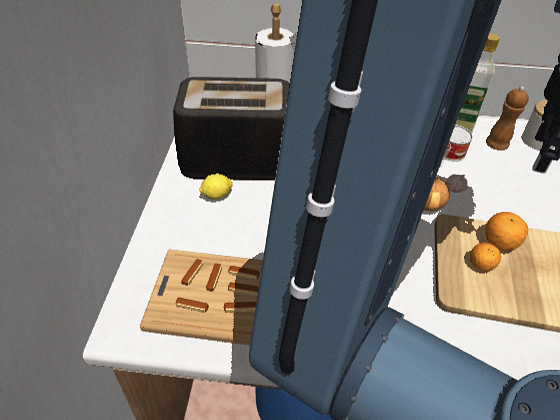

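View pics/top0.png

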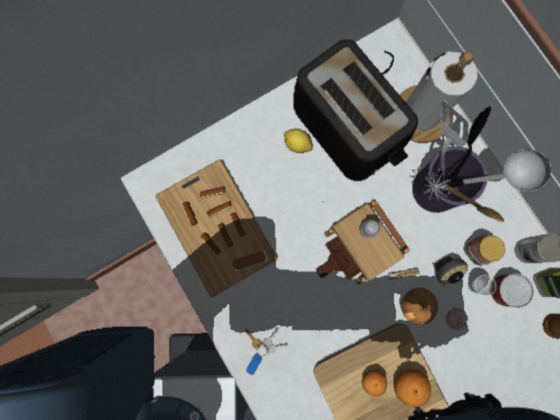

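```bash
python3 - <<'E'
from h import *
c=snap('top')
f=c['frame'][140:300,150:430]
g=(255*(f/255.)**0.6).astype(np.uint8)
cv2.imwrite('pics/crop1.png',cv2.resize(g,(784,448),interpolation=cv2.INTER_CUBIC)[:,:,::-1])
for uv in [(159,193),(221,161),(275,255),(213,295)]: print(uv,pt(c,*uv,.02).round(3))
for uv in [(298,140),(404,272),(248,260)]: print(uv,pt(c,*uv,.0).round(3))
E
```

```text
(159, 193) [0.578 0.017 0.02 ]
(221, 161) [ 0.653 -0.131  0.02 ]
(275, 255) [ 0.424 -0.257  0.02 ]
(213, 295) [ 0.336 -0.112  0.02 ]
(298, 140) [ 0.706 -0.318  0.   ]
(404, 272) [ 0.379 -0.56   0.   ]
(248, 260) [ 0.415 -0.192  0.   ]
```

View pics/crop1.png

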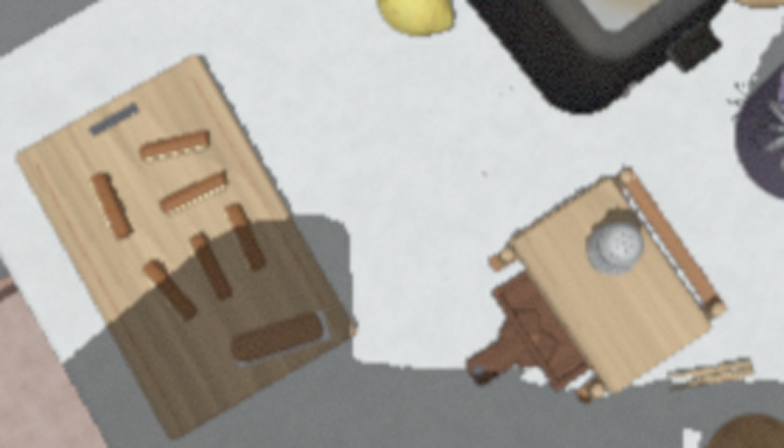

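```bash
cat >> h.py <<'E'
E
python3 - <<'E'
from h import *
c=snap('top')
P=lambda u,v,z:pt(c,150+u/2.8,140+v/2.8,z)
B=[P(17,155,.02),P(199,57,.02),P(355,328,.02),P(176,438,.02)]
for b in B: print(b.round(4))
cen=np.mean(B,0)[:2]; ux=(B[0]+B[1]-B[2]-B[3])[:2]; a=np.arctan2(ux[1],ux[0]); print('board',cen,np.degrees(a))
Rm=np.array([[np.cos(a),np.sin(a)],[-np.sin(a),np.cos(a)]])
tb=lambda p:(Rm@(np.array(p)[:2]-cen)*1000).round(0)
for i,(p,q) in enumerate([((142,155),(208,137)),((163,207),(226,180)),((97,177),(125,236)),((148,264),(190,317)),((195,236),(226,297)),((230,206),(259,267))]):
    print('crust',tb(P(*p,.03)),tb(P(*q,.03)))
print('scr',tb(P(234,350,.084)),tb(P(322,322,.084)))
for z in (.041,):
  T=[P(610,178,z),P(513,243,z),P(612,393,z),P(712,323,z)]
  sc=np.mean(T,0)[:2];sx=(T[0]+T[3]-T[1]-T[2])[:2];sa=np.arctan2(sx[1],sx[0]);print('pile',sc,np.degrees(sa),[np.linalg.norm(T[i]-T[i-1]).round(3) for i in range(4)])
D=[P(500,262,.046),P(628,177,.046),P(716,309,.046),P(590,392,.046)]
dc=np.mean(D,0)[:2];dx=(D[1]+D[2]-D[0]-D[3])[:2];print('dowel',dc,np.degrees(np.arctan2(dx[1],dx[0])),[np.linalg.norm(D[i]-D[i-1]).round(3) for i in range(4)])
h=P(480,370,.012);print('handle tip',h,tb(h),'stand in board',tb(dc)); print('lemon',tb(P(415,10,.02)),'peg',tb(P(710,373,.01)), 'toaster edge',tb(P(580,112,.0)))
e=dx/np.linalg.norm(dx)
print('tip in stand',e@(h[:2]-dc),np.array([-e[1],e[0]])@(h[:2]-dc))
E
```

```text
[0.5721 0.024  0.02  ]
[ 0.6542 -0.131   0.02  ]
[ 0.4192 -0.2608  0.02  ]
[ 0.3323 -0.1117  0.02  ]
board [ 0.49444722 -0.11988269] 29.210611821815547
crust [82. -5.] [ 67. -60.]
crust [34.  1.] [ 27. -55.]
crust [84. 37.] [29. 41.]
crust [-2. 36.] [-58.  27.]
crust [ -1. -10.] [-59.  -7.]
crust [  6. -47.] [-51. -43.]
scr [-105.    4.] [-121.  -66.]
pile [ 0.44990068 -0.47276514] -57.29733725479562 [np.float64(0.145), np.float64(0.098), np.float64(0.145), np.float64(0.101)]
dowel [ 0.44890917 -0.46941641] -58.19379363055444 [np.float64(0.127), np.float64(0.128), np.float64(0.129), np.float64(0.124)]
handle tip [ 0.38234569 -0.36436149  0.012     ] [-217. -159.] stand in board [-210. -283.]
lemon [  76. -269.] peg [-317. -323.] toaster edge [ -71. -349.]
tip in stand -0.12436155555720865 -0.001199042884254608
```

```bash
cat >> h.py <<'E'
BC=np.array([.4944,-.1199]);BA=29.2
def b2w(x,y): # board mm -> world m
    a=np.radians(BA);return BC+np.array([[np.cos(a),-np.sin(a)],[np.sin(a),np.cos(a)]])@np.array([x,y])/1000
def w2b(p):
    a=np.radians(BA);return np.array([[np.cos(a),np.sin(a)],[-np.sin(a),np.cos(a)]])@(np.array(p)[:2]-BC)*1000
def cur():
    s=read_state();M=R.from_quat(s['tool_rot']).as_matrix();return np.array(s['ee_pos']),M,np.degrees(np.arctan2(M[1,1],M[0,1])),s
def plan(t,yaw=None,step=.04,n=None,frm=None):
    """rows in tool axes to world TCP t with tool-y yaw (deg)"""
    p,M,y0,s=cur()
    if frm: p,y0=np.array(frm[0],float),frm[1]
    t=np.array(t,float);yaw=y0 if yaw is None else yaw
    dy=(yaw-y0+180)%360-180
    n=n or int(max(np.ceil(np.linalg.norm(t-p)/step),np.ceil(abs(dy)/7.8),1))
    d=(t-p)/n;rows=[]
    for i in range(n):
        a=np.radians(y0+dy*i/n);yx=np.array([np.cos(a),np.sin(a)]);xx=np.array([-yx[1],yx[0]])
        rows.append('{"x":%.4f,"y":%.4f,"z":%.4f,"roll":%.3f}'%(d[:2]@xx,d[:2]@yx,-d[2],-np.radians(dy/n)))
    for i in range(0,n,5): print('['+','.join(rows[i:i+5])+']')
E
python3 - <<'E'
from h import *
p,M,y,s=cur();print(p,y,M[:,0])
plan((.398,-.387,.16),-148.2)
E
```

```text
[ 0.13883625 -0.55766022  0.23074209] -76.02814621226365 [9.70414483e-01 2.41444971e-01 2.39987586e-04]
[{"x":0.0293,"y":-0.0103,"z":0.0071,"roll":0.126},{"x":0.0277,"y":-0.0139,"z":0.0071,"roll":0.126},{"x":0.0258,"y":-0.0173,"z":0.0071,"roll":0.126},{"x":0.0234,"y":-0.0204,"z":0.0071,"roll":0.126},{"x":0.0207,"y":-0.0232,"z":0.0071,"roll":0.126}]
[{"x":0.0176,"y":-0.0256,"z":0.0071,"roll":0.126},{"x":0.0142,"y":-0.0276,"z":0.0071,"roll":0.126},{"x":0.0107,"y":-0.0291,"z":0.0071,"roll":0.126},{"x":0.0069,"y":-0.0303,"z":0.0071,"roll":0.126},{"x":0.0031,"y":-0.0309,"z":0.0071,"roll":0.126}]
```

{"method": "apply_moves", "body": {
  "deltas": [
    {"x":0.029,"y":-0.01,"z":0.007,"roll":0.126},
    {"x":0.028,"y":-0.014,"z":0.007,"roll":0.126},
    {"x":0.026,"y":-0.017,"z":0.007,"roll":0.126},
    {"x":0.023,"y":-0.02,"z":0.007,"roll":0.126},
    {"x":0.021,"y":-0.023,"z":0.007,"roll":0.126}
  ]
}}

```text
validation failed for argument at $.de...
```

{"method": "apply_moves", "body": {
  "deltas": [
    {"x":0.018,"y":-0.026,"z":0.007,"roll":0.126},
    {"x":0.014,"y":-0.028,"z":0.007,"roll":0.126},
    {"x":0.011,"y":-0.029,"z":0.007,"roll":0.126},
    {"x":0.007,"y":-0.03,"z":0.007,"roll":0.126},
    {"x":0.003,"y":-0.031,"z":0.007,"roll":0.126}
  ]
}}

```text
validation failed for argument at $.de...
```

```bash
python3 - <<'E'
from h import *
p,M,y,s=cur();print(p,y,s['joint_positions'].round(2))
c=snap('wrist','w1.png');print({k:v for k,v in c.items() if k!='frame'})
E
```

```text
[ 0.13883625 -0.55766022  0.23074209] -76.02814621226365 [-1.53  0.18  1.61  0.    1.35 -0.21]
{'fx': 325.19226210127806, 'fy': 325.19226210127806, 'cx': 281.8051600955046, 'cy': 213.5912803976659, 'xyz': array([ 0.21225072, -0.54002084,  0.37377443]), 'attitude': array([-0.11715302,  0.0923924 , -0.60885009,  0.77912796])}
```

View pics/w1.png

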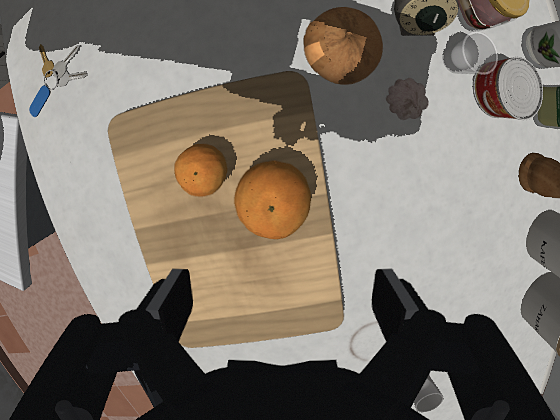

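The move was refused (probably the claw key is required), so this shows the start pose over the orange board; the paddle is not in view. I'll retry with claw.

{"method": "apply_moves", "body": {
  "deltas": [
    {"x":0.029,"y":-0.01,"z":0.007,"roll":0.126,"claw":-1},
    {"x":0.028,"y":-0.014,"z":0.007,"roll":0.126,"claw":-1},
    {"x":0.026,"y":-0.017,"z":0.007,"roll":0.126,"claw":-1},
    {"x":0.023,"y":-0.02,"z":0.007,"roll":0.126,"claw":-1},
    {"x":0.021,"y":-0.023,"z":0.007,"roll":0.126,"claw":-1}
  ]
}}

```text
time_s: 0.75
ee_pos: [0.2694, -0.4729, 0.196]
tool_rot: [0.981, -0.195, -0.0, -0.0]
ft_force: [-0.4, 0.0, -0.1]
grip_width: 0.0854
finger_force: 0.0
```

{"method": "apply_moves", "body": {
  "deltas": [
    {"x":0.018,"y":-0.026,"z":0.007,"roll":0.126,"claw":-1},
    {"x":0.014,"y":-0.028,"z":0.007,"roll":0.126,"claw":-1},
    {"x":0.011,"y":-0.029,"z":0.007,"roll":0.126,"claw":-1},
    {"x":0.007,"y":-0.03,"z":0.007,"roll":0.126,"claw":-1},
    {"x":0.003,"y":-0.031,"z":0.007,"roll":0.126,"claw":-1}
  ]
}}

```text
time_s: 1.25
ee_pos: [0.3998, -0.3873, 0.161]
tool_rot: [0.872, -0.489, 0.0, 0.0]
ft_force: [1.0, -0.8, 0.2]
grip_width: 0.0852
finger_force: 0.0
```

```bash
sed -i 's/"roll":%.3f}/"roll":%.3f,"claw":C}/' h.py; python3 - <<'E'
from h import *
p,M,y,s=cur();print(p,y,s['joint_positions'].round(2))
c=snap('wrist','w2.png');print({k:v for k,v in c.items() if k!='frame'})
E
```

```text
[ 0.39980309 -0.38734716  0.1609983 ] -148.5202395457469 [-0.98  0.21  1.72 -0.    1.21  1.61]
{'fx': 325.19226210127806, 'fy': 325.19226210127806, 'cx': 281.8051600955046, 'cy': 213.5912803976659, 'xyz': array([ 0.43940764, -0.45210585,  0.30402905]), 'attitude': array([ 0.04042873, -0.14390986,  0.95167314, -0.26827916])}
```

View pics/w2.png

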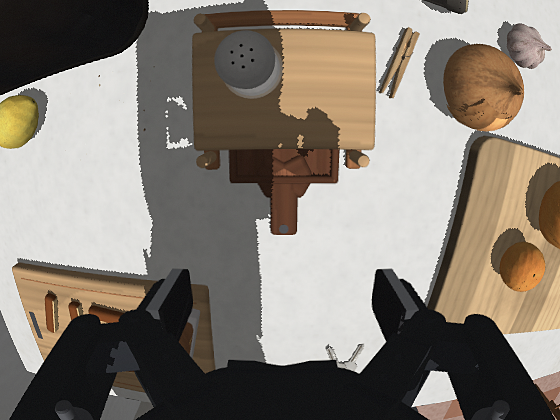

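The view shows the paddle handle from (284,185) to its tip (284,235), front dowels at (209,158) and (359,158), and the pile with the salt at (248,55).

```bash
python3 - <<'E'
from h import *
c=snap('wrist');c['fish']=1
t=pt(c,284.5,235,.006);q=pt(c,285,190,.012)
print('tip',t,'mid handle',q)
dl,dr=pt(c,208,155,.046),pt(c,359,155,.046);print(dl,dr,np.linalg.norm(dl-dr))
l,r=pt(c,203,18,.046),pt(c,362,18,.046)
ex=(l+r-dl-dr)[:2];print('stand yaw',np.degrees(np.arctan2(ex[1],ex[0])),'from y',np.degrees(np.arctan2(*(dl-dr)[1::-1]))-90,'c',(l+r+dl+dr)/4)
pl,pr=pt(c,230,182,.012),pt(c,338,182,.012);print('tray front',pl,pr,np.linalg.norm(pl-pr),np.degrees(np.arctan2(*(pl-pr)[1::-1]))-90)
E
```

```text
tip [ 0.38090292 -0.35252281  0.006     ] mid handle [ 0.40463316 -0.39243885  0.012     ]
[ 0.47715181 -0.39218673  0.046     ] [ 0.37319545 -0.45508598  0.046     ] 0.12150407594165381
stand yaw -58.45347689383201 from y -58.82378498085835 c [ 0.45473278 -0.4717847   0.046     ]
tray front [ 0.45190444 -0.37291696  0.012     ] [ 0.36693317 -0.42433609  0.012     ] 0.09931789339955004 -58.8203812505938
```

```bash
python3 - <<'E'
from h import *
plan((.394,-.375,.005),-148.7,n=5)
E
```

```text
[{"x":-0.0025,"y":0.0001,"z":0.0310,"roll":0.002,"claw":C},{"x":-0.0025,"y":0.0001,"z":0.0310,"roll":0.002,"claw":C},{"x":-0.0025,"y":0.0001,"z":0.0310,"roll":0.002,"claw":C},{"x":-0.0025,"y":0.0001,"z":0.0310,"roll":0.002,"claw":C},{"x":-0.0025,"y":0.0001,"z":0.0310,"roll":0.002,"claw":C}]
```

{"method": "apply_moves", "body": {
  "deltas": [
    {"x":-0.006,"y":0,"z":0.04,"roll":0.003,"claw":-1},
    {"x":-0.006,"y":0,"z":0.04,"roll":0,"claw":-1},
    {"x":0,"y":0,"z":0.04,"roll":0,"claw":-1},
    {"x":0,"y":0,"z":0.025,"roll":0,"claw":-1},
    {"x":0,"y":0,"z":0.01,"roll":0,"claw":-1}
  ],
  "grip_force": 60
}}

```text
time_s: 1.85
ee_pos: [0.3907, -0.3766, 0.0036]
tool_rot: [0.873, -0.487, -0.002, -0.001]
ft_force: [-0.4, -0.6, -0.4]
grip_width: 0.0856
finger_force: 0.0
```

{"method": "apply_moves", "body": {
  "deltas": [
    {"x":0,"y":0,"z":0,"roll":0,"claw":1},
    {"x":0,"y":0,"z":0,"roll":0,"claw":1},
    {"x":0,"y":0,"z":0,"roll":0,"claw":1},
    {"x":0,"y":0,"z":0,"roll":0,"claw":1},
    {"x":0,"y":0,"z":0,"roll":0,"claw":1}
  ]
}}

```text
time_s: 2.35
ee_pos: [0.3932, -0.3791, 0.0081]
tool_rot: [0.873, -0.488, 0.001, 0.001]
ft_force: [-1.1, -0.1, 6.7]
grip_width: 0.0236
finger_force: 58.5
```

{"method": "apply_moves", "body": {
  "deltas": [
    {"x":-0.002,"y":0,"z":-0.001,"roll":0,"claw":1},
    {"x":-0.003,"y":0,"z":0,"roll":0,"claw":1},
    {"x":-0.004,"y":0,"z":0,"roll":0,"claw":1},
    {"x":-0.005,"y":0,"z":0,"roll":0,"claw":1},
    {"x":-0.005,"y":0,"z":0,"roll":0,"claw":1}
  ]
}}

```text
time_s: 2.85
ee_pos: [0.3833, -0.3629, 0.0082]
tool_rot: [0.873, -0.488, 0.002, 0.001]
ft_force: [1.1, -4.5, 1.4]
grip_width: 0.023
finger_force: 59.4
```

{"method": "apply_moves", "body": {
  "deltas": [
    {"x":-0.005,"y":0,"z":0,"roll":0,"claw":1},
    {"x":-0.005,"y":0,"z":0,"roll":0,"claw":1},
    {"x":-0.005,"y":0,"z":0,"roll":0,"claw":1},
    {"x":-0.005,"y":0,"z":0,"roll":0,"claw":1},
    {"x":-0.005,"y":0,"z":0,"roll":0,"claw":1}
  ]
}}

```text
time_s: 3.35
ee_pos: [0.3702, -0.3416, 0.0082]
tool_rot: [0.873, -0.488, 0.002, 0.001]
ft_force: [2.4, -4.0, 0.2]
grip_width: 0.0229
finger_force: 59.3
```

```bash
python3 - <<'E'
from h import *
p,M,y,s=cur();print(p,y,s['ft_force'],s['grip_width'])
print('along',(p[:2]-np.array([.3932,-.3791]))@np.array([.5195,-.8545]))
c=snap('wrist','w3.png')
E
```

```text
[ 0.37019465 -0.34163342  0.00816248] -148.39615518173414 [ 2.41525871 -4.03784185  0.20977877] 0.022930974329936495
along -0.04396647203288514
```

View pics/w3.png

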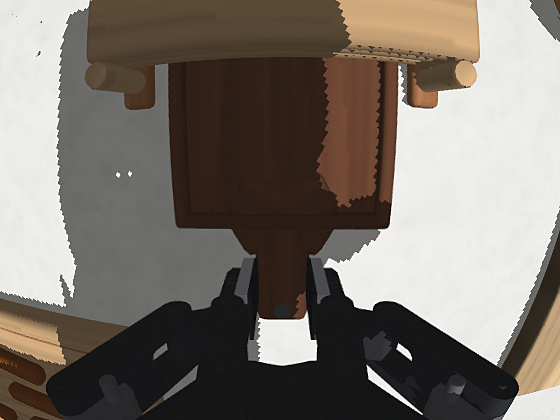

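The paddle follows the grip, its tray (175–395 px wide) centred between the dowels at (100,75) and (465,75). Keep pulling.

{"method": "apply_moves", "body": {
  "deltas": [
    {"x":-0.005,"y":0,"z":0,"roll":0,"claw":1},
    {"x":-0.005,"y":0,"z":0,"roll":0,"claw":1},
    {"x":-0.005,"y":0,"z":0,"roll":0,"claw":1},
    {"x":-0.005,"y":0,"z":0,"roll":0,"claw":1},
    {"x":-0.005,"y":0,"z":0,"roll":0,"claw":1}
  ]
}}

```text
time_s: 3.9
ee_pos: [0.3573, -0.3208, 0.0082]
tool_rot: [0.873, -0.488, 0.002, 0.001]
ft_force: [3.5, -5.4, 0.1]
grip_width: 0.0233
finger_force: 59.2
```

{"method": "apply_moves", "body": {
  "deltas": [
    {"x":-0.005,"y":0,"z":0,"roll":0,"claw":1},
    {"x":-0.005,"y":0,"z":0,"roll":0,"claw":1},
    {"x":-0.005,"y":0,"z":0,"roll":0,"claw":1},
    {"x":-0.005,"y":0,"z":0,"roll":0,"claw":1},
    {"x":-0.005,"y":0,"z":0,"roll":0,"claw":1}
  ]
}}

```text
time_s: 4.4
ee_pos: [0.3439, -0.2988, 0.0081]
tool_rot: [0.873, -0.488, 0.001, 0.001]
ft_force: [2.8, -5.0, 5.9]
grip_width: 0.0235
finger_force: 59.9
```

{"method": "apply_moves", "body": {
  "deltas": [
    {"x":-0.005,"y":0,"z":0,"roll":0,"claw":1},
    {"x":-0.005,"y":0,"z":0,"roll":0,"claw":1},
    {"x":-0.005,"y":0,"z":0,"roll":0,"claw":1},
    {"x":-0.005,"y":0,"z":0,"roll":0,"claw":1},
    {"x":-0.005,"y":0,"z":0,"roll":0,"claw":1}
  ]
}}

```text
time_s: 4.9
ee_pos: [0.3307, -0.2775, 0.0081]
tool_rot: [0.873, -0.488, 0.001, 0.001]
ft_force: [2.4, -2.5, 7.4]
grip_width: 0.0234
finger_force: 60.0
```

{"method": "apply_moves", "body": {
  "deltas": [
    {"x":-0.005,"y":0,"z":0,"roll":0,"claw":1},
    {"x":-0.005,"y":0,"z":0,"roll":0,"claw":1},
    {"x":-0.005,"y":0,"z":0,"roll":0,"claw":1},
    {"x":-0.005,"y":0,"z":0,"roll":0,"claw":1},
    {"x":-0.005,"y":0,"z":0,"roll":0,"claw":1}
  ]
}}

```text
time_s: 5.4
ee_pos: [0.3175, -0.256, 0.008]
tool_rot: [0.873, -0.488, 0.001, 0.001]
ft_force: [1.1, -4.9, 7.2]
grip_width: 0.0241
finger_force: 43.0
```

```bash
python3 - <<'E'
from h import *
p,M,y,s=cur();print(p,y,s['ft_force'],s['grip_width'],w2b(p), s['joint_positions'].round(2))
print('along',(p[:2]-np.array([.3932,-.3791]))@np.array([.5195,-.8545]))
c=snap('wrist','w4.png')
E
```

```text
[ 0.31754305 -0.25603242  0.00799223] -148.39500723103077 [ 1.07413404 -4.89531502  7.1519214 ] 0.024106502291856534 [-220.79585255  -32.55161879] [-0.97  0.18  2.16 -0.    0.8   1.62]
along -0.14446503736111715
```

View pics/w4.png

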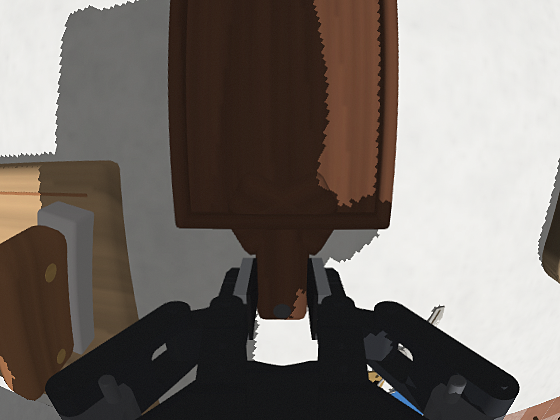

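{"method": "apply_moves", "body": {
  "deltas": [
    {"x":0,"y":0,"z":0,"roll":0,"claw":1},
    {"x":0,"y":0,"z":0,"roll":0,"claw":1},
    {"x":0,"y":0,"z":0,"roll":0,"claw":1},
    {"x":0,"y":0,"z":-0.005,"roll":0,"claw":1},
    {"x":0,"y":0,"z":-0.01,"roll":0,"claw":1}
  ],
  "grip_force": 90
}}

```text
time_s: 5.95
ee_pos: [0.3153, -0.2526, 0.0212]
tool_rot: [0.873, -0.488, -0.003, -0.001]
ft_force: [-0.4, 0.0, -1.7]
grip_width: 0.0219
finger_force: 88.4
```

{"method": "apply_moves", "body": {
  "deltas": [
    {"x":0,"y":0,"z":-0.016,"roll":0,"claw":1},
    {"x":0,"y":0,"z":-0.02,"roll":0,"claw":1},
    {"x":0,"y":0,"z":-0.02,"roll":0,"claw":1},
    {"x":0,"y":0,"z":-0.02,"roll":0,"claw":1},
    {"x":0,"y":0,"z":-0.01,"roll":0,"claw":1}
  ]
}}

```text
time_s: 6.45
ee_pos: [0.3168, -0.2547, 0.1094]
tool_rot: [0.873, -0.488, -0.0, -0.0]
ft_force: [-0.1, -0.1, -2.9]
grip_width: 0.0218
finger_force: 88.5
```

```bash
python3 - <<'E'
from h import *
p,M,y,s=cur();print(p,y,s['ft_force'],s['grip_width'],s['finger_force'])
def mid2t(x,y,yaw): # yaw of tool y
    a=np.radians(yaw+90);return b2w(x,y)-.0927*np.array([np.cos(a),np.sin(a)])
P=p;Y=y
m=w2b(p[:2]+.0927*np.array([np.cos(np.radians(y+90)),np.sin(np.radians(y+90))]));print('mid',m)
N=15
import io,contextlib
for i in range(1,N+1):
    f=i/N;mm=m+(np.array([0,-152])-m)*f;yy=y+(-60.8-y)*f
    t=np.r_[mid2t(*mm,yy),p[2]]
    plan(t,yy,n=1,frm=(P,Y));P,Y=t,yy
E
```

```text
[ 0.31677168 -0.25473119  0.10940062] -148.3842163944129 [-0.12278641 -0.06692485 -2.87201968] 0.02184726858124344 88.54913203977048
mid [-216.92699429 -123.65704489]
[{"x":0.0030,"y":-0.0049,"z":-0.0000,"roll":-0.102,"claw":C}]
[{"x":0.0044,"y":-0.0046,"z":-0.0000,"roll":-0.102,"claw":C}]
[{"x":0.0058,"y":-0.0041,"z":-0.0000,"roll":-0.102,"claw":C}]
[{"x":0.0072,"y":-0.0035,"z":-0.0000,"roll":-0.102,"claw":C}]
[{"x":0.0085,"y":-0.0028,"z":-0.0000,"roll":-0.102,"claw":C}]
[{"x":0.0097,"y":-0.0019,"z":-0.0000,"roll":-0.102,"claw":C}]
[{"x":0.0108,"y":-0.0009,"z":-0.0000,"roll":-0.102,"claw":C}]
[{"x":0.0118,"y":0.0002,"z":-0.0000,"roll":-0.102,"claw":C}]
[{"x":0.0127,"y":0.0014,"z":-0.0000,"roll":-0.102,"claw":C}]
[{"x":0.0134,"y":0.0027,"z":-0.0000,"roll":-0.102,"claw":C}]
[{"x":0.0140,"y":0.0040,"z":-0.0000,"roll":-0.102,"claw":C}]
[{"x":0.0145,"y":0.0054,"z":-0.0000,"roll":-0.102,"claw":C}]
[{"x":0.0148,"y":0.0069,"z":-0.0000,"roll":-0.102,"claw":C}]
[{"x":0.0150,"y":0.0084,"z":-0.0000,"roll":-0.102,"claw":C}]
[{"x":0.0151,"y":0.0098,"z":-0.0000,"roll":-0.102,"claw":C}]
```

{"method": "apply_moves", "body": {
  "deltas": [
    {"x":0.003,"y":-0.005,"z":0,"roll":-0.102,"claw":1},
    {"x":0.0045,"y":-0.0045,"z":0,"roll":-0.102,"claw":1},
    {"x":0.006,"y":-0.004,"z":0,"roll":-0.102,"claw":1},
    {"x":0.007,"y":-0.0035,"z":0,"roll":-0.102,"claw":1},
    {"x":0.0085,"y":-0.003,"z":0,"roll":-0.102,"claw":1}
  ]
}}

```text
time_s: 6.95
ee_pos: [0.3518, -0.2609, 0.1074]
tool_rot: [0.968, -0.25, -0.001, -0.001]
ft_force: [-0.2, 0.3, -2.0]
grip_width: 0.022
finger_force: 88.5
```

{"method": "apply_moves", "body": {
  "deltas": [
    {"x":0.0095,"y":-0.002,"z":0,"roll":-0.102,"claw":1},
    {"x":0.011,"y":-0.001,"z":0,"roll":-0.102,"claw":1},
    {"x":0.012,"y":0,"z":0,"roll":-0.102,"claw":1},
    {"x":0.0125,"y":0.0015,"z":0,"roll":-0.102,"claw":1},
    {"x":0.0135,"y":0.0025,"z":0,"roll":-0.102,"claw":1}
  ]
}}

```text
time_s: 7.45
ee_pos: [0.4082, -0.2788, 0.1073]
tool_rot: [1.0, 0.003, -0.001, -0.001]
ft_force: [0.6, -0.3, -2.8]
grip_width: 0.022
finger_force: 88.5
```

{"method": "apply_moves", "body": {
  "deltas": [
    {"x":0.014,"y":0.004,"z":0,"roll":-0.102,"claw":1},
    {"x":0.0145,"y":0.0055,"z":0,"roll":-0.102,"claw":1},
    {"x":0.015,"y":0.007,"z":0,"roll":-0.102,"claw":1},
    {"x":0.015,"y":0.0085,"z":0,"roll":-0.102,"claw":1},
    {"x":0.015,"y":0.01,"z":0,"roll":-0.102,"claw":1}
  ]
}}

```text
time_s: 7.95
ee_pos: [0.488, -0.2976, 0.1071]
tool_rot: [0.967, 0.255, -0.001, -0.001]
ft_force: [-0.2, -0.9, -1.7]
grip_width: 0.0215
finger_force: 88.5
```

```bash
python3 - <<'E'
from h import *
p,M,y,s=cur();print(p,y,s['ft_force'],s['grip_width'],w2b(p),s['joint_positions'].round(2))
c=snap('wrist');d=snap('top')
im=np.hstack([cv2.resize(c['frame'],(440,330)),cv2.resize(d['frame'][130:330,140:440],(340,227))[:,:].copy() if 0 else cv2.copyMakeBorder(cv2.resize(d['frame'][130:330,140:420],(360,257)),0,73,0,0,cv2.BORDER_CONSTANT)])
cv2.imwrite('pics/w5.png',im[:,:,::-1])
E
```

```text
[ 0.4880246  -0.29757274  0.10714682] -60.4910223687079 [-0.23553563 -0.91665067 -1.65379009] 0.02154764281193686 [ -92.24459009 -151.98416097] [-0.75  0.32  1.71 -0.    1.12  0.3 ]
```

View pics/w5.png

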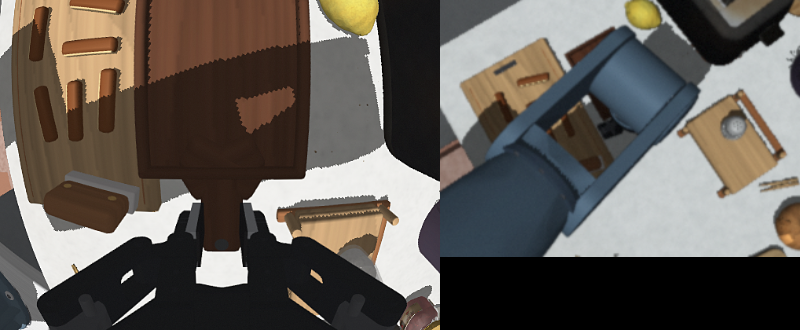

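The wrist view shows the tray alongside the board edge, and the top view shows the pile settled in its stand with the salt upright. Lowering.

{"method": "apply_moves", "body": {
  "deltas": [
    {"x":0,"y":0.002,"z":0.025,"roll":0.004,"claw":1},
    {"x":0,"y":0,"z":0.025,"roll":0,"claw":1},
    {"x":0,"y":0,"z":0.025,"roll":0,"claw":1},
    {"x":0,"y":0,"z":0.013,"roll":0,"claw":1},
    {"x":0,"y":0,"z":0.008,"roll":0,"claw":1}
  ]
}}

```text
time_s: 8.55
ee_pos: [0.488, -0.2991, 0.0107]
tool_rot: [0.968, 0.25, -0.001, -0.001]
ft_force: [-0.6, -0.6, -1.9]
grip_width: 0.0217
finger_force: 88.8
```

```bash
python3 - <<'E'
from h import *
p,M,y,s=cur();print(p,y,s['ft_force'],s['grip_width'],w2b(p))
c=snap('wrist','w6.png')
E
```

```text
[ 0.48801618 -0.29906994  0.01068993] -61.029794111796136 [-0.58423525 -0.58491922 -1.94599667] 0.021672928399141332 [ -92.98236395 -153.28698709]
```

View pics/w6.png

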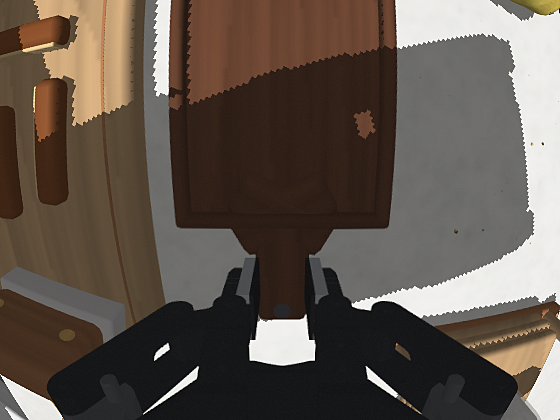

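The board's edge runs from (146,60) to (163,285) and the tray's left rim from (170,100) to (177,222), a gap of about 1 cm.

```bash
python3 - <<'E'
from h import *
c=snap('wrist');c['fish']=1
for uv in [(146,60),(150,150),(155,220),(163,285)]: print('edge',w2b(pt(c,*uv,.02)).round(1))
for uv in [(170,60),(170,100),(177,222)]: print('tray',w2b(pt(c,*uv,.017)).round(1))
E
```

```text
edge [  9.9 -96.5]
edge [-29.7 -97.1]
edge [-61.6 -96.2]
edge [-95.4 -95.3]
tray [   9.1 -106.6]
tray [  -8.6 -106.4]
tray [ -63.5 -105.9]
```

{"method": "apply_moves", "body": {
  "deltas": [
    {"x":0,"y":-0.003,"z":0.0015,"roll":0,"claw":1},
    {"x":0,"y":-0.003,"z":0.0015,"roll":0,"claw":1},
    {"x":0,"y":-0.002,"z":0,"roll":0,"claw":1},
    {"x":0,"y":-0.0015,"z":0,"roll":0,"claw":1},
    {"x":0,"y":-0.001,"z":0,"roll":0,"claw":1}
  ]
}}

```text
time_s: 9.15
ee_pos: [0.4847, -0.291, 0.0098]
tool_rot: [0.968, 0.251, 0.0, 0.0]
ft_force: [0.5, 0.3, -1.8]
grip_width: 0.0219
finger_force: 88.9
```

{"method": "apply_moves", "body": {
  "deltas": [
    {"x":0,"y":-0.001,"z":0,"roll":0,"claw":1},
    {"x":0,"y":-0.001,"z":0,"roll":0,"claw":1},
    {"x":0,"y":0,"z":0,"roll":0,"claw":1}
  ]
}}

```text
time_s: 9.45
ee_pos: [0.4834, -0.2891, 0.0093]
tool_rot: [0.968, 0.251, 0.0, -0.0]
ft_force: [0.1, -0.7, -1.9]
grip_width: 0.0219
finger_force: 88.9
```

{"method": "apply_moves", "body": {
  "deltas": [
    {"x":0,"y":-0.001,"z":0.001,"roll":0,"claw":1},
    {"x":0,"y":-0.001,"z":0.001,"roll":0,"claw":1},
    {"x":0,"y":-0.001,"z":0.0005,"roll":0,"claw":1},
    {"x":0,"y":0,"z":0,"roll":0,"claw":1}
  ]
}}

```text
time_s: 9.85
ee_pos: [0.4831, -0.2885, 0.0084]
tool_rot: [0.968, 0.251, 0.001, 0.002]
ft_force: [-0.3, -3.2, 5.9]
grip_width: 0.0218
finger_force: 90.0
```

```bash
python3 - <<'E'
from h import *
p,M,y,s=cur();print(p,y,s['ft_force'],w2b(p))
c=snap('wrist','w7.png');cv2.imwrite('pics/w7.png',cv2.resize(c['frame'][0:330,100:440],(680,600))[:,:,::-1]) if 0 else 0
h=cv2.cvtColor(c['frame'],cv2.COLOR_RGB2GRAY)
for r in (40,60,180,210): print(r,h[r,130:200:2])
E
```

```text
[ 0.48313641 -0.28849345  0.00835744] -60.96301899364477 [-0.31071175 -3.20048792  5.86917232] [ -92.08218159 -141.67389731]
40 [168 171 173 176 179 181 179 165 153 140 128 106  88  68  68  69  67  87
 110 107  73  80  81  77  72  58  42  28  27  36  70  83  79  79  78]
60 [168 170 172 176 179 181 173 160 148 138 123  99  67  69  68  70  66 102
 107  99  77  81  80  77  69  59  40  28  30  30  85  81  80  80  81]
180 [ 78  77  75  76  78  75  74  76  72  74  74  73  74  71  68  67  67  67
  66  98 112  43  36  34  35  35  33  33  28  28  37  35  36  35  34]
210 [ 58  69  76  75  76  78  78  77  74  73  73  73  73  71  72  69  67  66
  67  67  69 113  82  31  33  36  34  34  33  27  29  36  35  36  34]
```

{"method": "apply_moves", "body": {
  "deltas": [
    {"x":0,"y":-0.001,"z":-0.0005,"roll":0,"claw":1},
    {"x":0,"y":-0.001,"z":0,"roll":0,"claw":1},
    {"x":0,"y":-0.001,"z":0,"roll":0,"claw":1},
    {"x":0,"y":0,"z":0,"roll":0,"claw":1}
  ]
}}

```text
time_s: 10.3
ee_pos: [0.4816, -0.285, 0.0083]
tool_rot: [0.968, 0.251, 0.001, 0.001]
ft_force: [1.2, -2.4, 6.6]
grip_width: 0.0218
finger_force: 90.0
```

```bash
python3 - <<'E'
from h import *
p,M,y,s=cur();print(p,y,s['ft_force'],w2b(p))
c=snap('wrist')
h=cv2.cvtColor(c['frame'],cv2.COLOR_RGB2GRAY)
for r in (60,100,180,210): print(r,h[r,150:190:2])
E
```

```text
[ 0.48159521 -0.28501962  0.00833997] -60.97077148053827 [ 1.20958273 -2.4430504   6.64808014] [ -91.73278585 -137.88961873]
60 [174 162 150 139 125 106  67  68  69  67  77  80  81  78  71  61  46  28
  28  36]
100 [78 74 76 76 74 71 69 68 67 69 31 43 84 81 74 62 48 27 26 34]
180 [75 76 75 72 72 74 71 70 69 67 67 43 36 37 37 36 33 34 31 28]
210 [78 76 74 74 73 73 73 72 71 69 67 67 56 34 36 36 34 33 31 30]
```

{"method": "apply_moves", "body": {
  "deltas": [
    {"x":0,"y":-0.001,"z":0,"roll":0,"claw":1},
    {"x":0,"y":-0.001,"z":0,"roll":0,"claw":1},
    {"x":0,"y":0,"z":0,"roll":0,"claw":1}
  ]
}}

```text
time_s: 10.65
ee_pos: [0.4812, -0.2842, 0.0084]
tool_rot: [0.968, 0.251, 0.001, 0.002]
ft_force: [2.8, -6.5, 1.6]
grip_width: 0.0223
finger_force: 89.5
```

{"method": "apply_moves", "body": {
  "deltas": [
    {"x":0,"y":0.0005,"z":0,"roll":0,"claw":0},
    {"x":0,"y":0,"z":0,"roll":0,"claw":0},
    {"x":0,"y":0,"z":0,"roll":0,"claw":0},
    {"x":0,"y":0,"z":-0.02,"roll":0,"claw":0},
    {"x":0,"y":0,"z":-0.04,"roll":0,"claw":0}
  ]
}}

```text
time_s: 11.15
ee_pos: [0.477, -0.2799, 0.0641]
tool_rot: [0.968, 0.251, -0.002, -0.004]
ft_force: [1.2, -0.5, 0.4]
grip_width: 0.0425
finger_force: 0.0
```

{"method": "apply_moves", "body": {
  "deltas": [
    {"x":0,"y":0,"z":-0.04,"roll":0,"claw":0},
    {"x":-0.01,"y":-0.01,"z":-0.04,"roll":0,"claw":0},
    {"x":-0.01,"y":-0.02,"z":-0.04,"roll":0,"claw":-1},
    {"x":-0.01,"y":-0.02,"z":0,"roll":0,"claw":-1},
    {"x":-0.01,"y":-0.02,"z":0,"roll":0,"claw":-1}
  ]
}}

```text
time_s: 11.65
ee_pos: [0.4105, -0.2405, 0.1885]
tool_rot: [0.968, 0.251, 0.001, 0.001]
ft_force: [-0.5, 0.7, -0.1]
grip_width: 0.0835
finger_force: 0.0
```

```bash
python3 - <<'E'
from h import *
p,M,y,s=cur();print(p,y,w2b(p))
c=snap('wrist','w8.png')
E
```

```text
[ 0.41054251 -0.24047025  0.18846254] -60.94076912441459 [-132.02241766  -64.33774828]
```

View pics/w8.png

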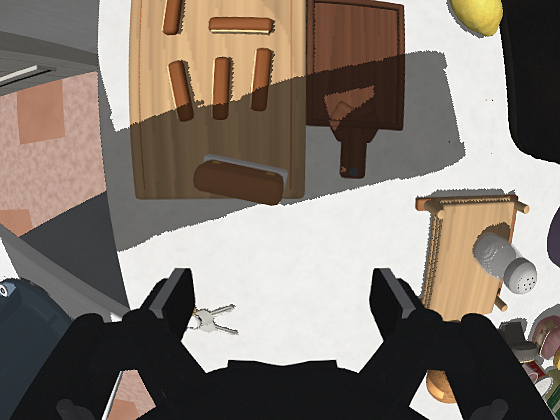

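The paddle is flush with the board edge at x≈305 px; crusts lie at (165–270, 10–120), the scraper at (195–285, 155–205), and the pile with the upright salt at right.

```bash
python3 - <<'E'
from h import *
c=snap('wrist');c['fish']=1
f=c['frame'];
g=cv2.resize(f[0:215,125:300],None,fx=3.0,fy=3.0,interpolation=cv2.INTER_CUBIC)
g=(255*(g/255.)**.55).astype(np.uint8);g=g[:, :]
cv2.imwrite('pics/w9.png',cv2.resize(g,(488,600))[:,:,::-1])
a,b=pt(c,204,156,.038),pt(c,289,172,.038);print(w2b(a),w2b(b),np.linalg.norm(a-b))
E
```

```text
[-92.69377026  10.67969839] [-108.48148308  -67.20569744] 0.07946940769800226
```

View pics/w9.png

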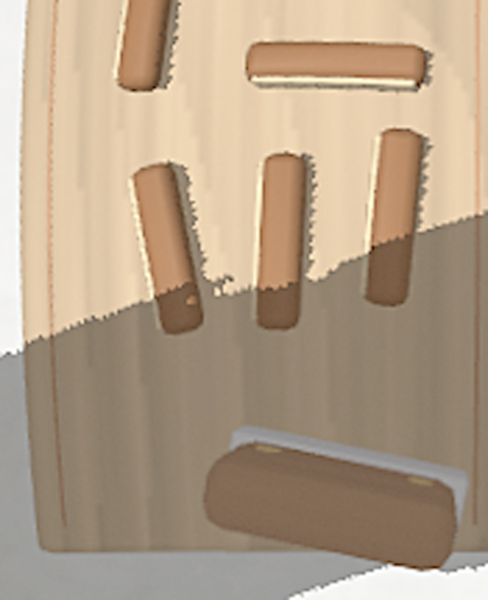

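The enlarged crop shows six crusts, three along the board at left, one across; the scraper is undisturbed and turned about 11° on the board.

```bash
python3 - <<'E'
from h import *
plan(np.r_[b2w(-112.4,-26),.16],17.7)
E
```

```text
[{"x":0.0018,"y":-0.0033,"z":0.0024,"roll":-0.125,"claw":C},{"x":0.0022,"y":-0.0030,"z":0.0024,"roll":-0.125,"claw":C},{"x":0.0026,"y":-0.0027,"z":0.0024,"roll":-0.125,"claw":C},{"x":0.0029,"y":-0.0024,"z":0.0024,"roll":-0.125,"claw":C},{"x":0.0032,"y":-0.0020,"z":0.0024,"roll":-0.125,"claw":C}]
[{"x":0.0034,"y":-0.0016,"z":0.0024,"roll":-0.125,"claw":C},{"x":0.0036,"y":-0.0012,"z":0.0024,"roll":-0.125,"claw":C},{"x":0.0037,"y":-0.0007,"z":0.0024,"roll":-0.125,"claw":C},{"x":0.0037,"y":-0.0002,"z":0.0024,"roll":-0.125,"claw":C},{"x":0.0038,"y":0.0002,"z":0.0024,"roll":-0.125,"claw":C}]
[{"x":0.0037,"y":0.0007,"z":0.0024,"roll":-0.125,"claw":C}]
```

{"method": "apply_moves", "body": {
  "deltas": [
    {"x":0.002,"y":-0.003,"z":0.002,"roll":-0.125,"claw":-1},
    {"x":0.002,"y":-0.003,"z":0.002,"roll":-0.125,"claw":-1},
    {"x":0.0025,"y":-0.003,"z":0.002,"roll":-0.125,"claw":-1},
    {"x":0.003,"y":-0.002,"z":0.003,"roll":-0.125,"claw":-1},
    {"x":0.003,"y":-0.002,"z":0.003,"roll":-0.125,"claw":-1}
  ]
}}

```text
time_s: 12.25
ee_pos: [0.4111, -0.2223, 0.1747]
tool_rot: [0.843, 0.538, -0.0, -0.001]
ft_force: [-0.7, -0.6, 0.2]
grip_width: 0.0854
finger_force: 0.0
```

{"method": "apply_moves", "body": {
  "deltas": [
    {"x":0.0035,"y":-0.002,"z":0.002,"roll":-0.125,"claw":-1},
    {"x":0.0035,"y":-0.001,"z":0.002,"roll":-0.125,"claw":-1},
    {"x":0.0035,"y":-0.001,"z":0.002,"roll":-0.125,"claw":-1},
    {"x":0.004,"y":0,"z":0.003,"roll":-0.125,"claw":-1},
    {"x":0.004,"y":0,"z":0.003,"roll":-0.125,"claw":-1}
  ]
}}

```text
time_s: 12.75
ee_pos: [0.4107, -0.203, 0.1627]
tool_rot: [0.636, 0.771, 0.0, -0.001]
ft_force: [0.5, -0.4, -0.7]
grip_width: 0.0853
finger_force: 0.0
```

```bash
python3 - <<'E'
from h import *
p,M,y,s=cur();print(p,y,w2b(p),s['joint_positions'].round(2))
plan(np.r_[b2w(-112.4,-26),.045],17.7,n=5)
E
```

```text
[ 0.41065492 -0.20302834  0.16266695] 10.963470303642339 [-113.65788835  -31.70871848] [-0.72 -0.01  1.96  0.    1.19 -0.91]
[{"x":0.0012,"y":-0.0001,"z":0.0235,"roll":-0.024,"claw":C},{"x":0.0012,"y":-0.0001,"z":0.0235,"roll":-0.024,"claw":C},{"x":0.0012,"y":-0.0001,"z":0.0235,"roll":-0.024,"claw":C},{"x":0.0012,"y":-0.0000,"z":0.0235,"roll":-0.024,"claw":C},{"x":0.0012,"y":-0.0000,"z":0.0235,"roll":-0.024,"claw":C}]
```

{"method": "apply_moves", "body": {
  "deltas": [
    {"x":0.003,"y":0,"z":0.02,"roll":-0.06,"claw":-1},
    {"x":0.003,"y":0,"z":0.03,"roll":-0.06,"claw":-1},
    {"x":0,"y":0,"z":0.03,"roll":0,"claw":-1},
    {"x":0,"y":0,"z":0.025,"roll":0,"claw":-1},
    {"x":0,"y":0,"z":0.012,"roll":0,"claw":-1}
  ],
  "grip_force": 60
}}

```text
time_s: 13.25
ee_pos: [0.408, -0.1962, 0.0437]
tool_rot: [0.591, 0.807, 0.0, -0.002]
ft_force: [0.1, -0.8, -0.5]
grip_width: 0.0854
finger_force: 0.0
```

{"method": "apply_moves", "body": {
  "deltas": [
    {"x":0,"y":0,"z":0,"roll":0,"claw":1},
    {"x":0,"y":0,"z":0,"roll":0,"claw":1},
    {"x":0,"y":0,"z":0,"roll":0,"claw":1},
    {"x":0,"y":0,"z":0,"roll":0,"claw":1},
    {"x":0,"y":0,"z":0,"roll":0,"claw":1}
  ]
}}

```text
time_s: 13.75
ee_pos: [0.4101, -0.1981, 0.0474]
tool_rot: [0.591, 0.807, -0.0, 0.001]
ft_force: [0.1, 1.1, 4.1]
grip_width: 0.0209
finger_force: 62.8
```

```bash
python3 - <<'E'
from h import *
p,M,y,s=cur();print(p,y,w2b(p),s['grip_width'])
plan(np.r_[b2w(-112,-8),p[2]+.002],29.2)
plan(np.r_[b2w(-62,-8),p[2]+.002],29.2,frm=(np.r_[b2w(-112,-8),p[2]+.002],29.2),step=.01)
E
```

```text
[ 0.41005026 -0.19808615  0.04740187] 17.53002076532008 [-111.77461589  -27.09958393] 0.02093955440660376
[{"x":0.0093,"y":-0.0020,"z":-0.0010,"roll":-0.102,"claw":C},{"x":0.0095,"y":-0.0011,"z":-0.0010,"roll":-0.102,"claw":C}]
[{"x":0.0000,"y":0.0083,"z":-0.0000,"roll":-0.000,"claw":C},{"x":0.0000,"y":0.0083,"z":-0.0000,"roll":-0.000,"claw":C},{"x":0.0000,"y":0.0083,"z":-0.0000,"roll":-0.000,"claw":C},{"x":0.0000,"y":0.0083,"z":-0.0000,"roll":-0.000,"claw":C},{"x":0.0000,"y":0.0083,"z":-0.0000,"roll":-0.000,"claw":C}]
[{"x":0.0000,"y":0.0083,"z":-0.0000,"roll":-0.000,"claw":C}]
```

{"method": "apply_moves", "body": {
  "deltas": [
    {"x":0.0095,"y":-0.002,"z":-0.002,"roll":-0.102,"claw":1},
    {"x":0.0095,"y":-0.001,"z":0,"roll":-0.102,"claw":1},
    {"x":0,"y":0.01,"z":0,"roll":0,"claw":1},
    {"x":0,"y":0.01,"z":0,"roll":0,"claw":1},
    {"x":0,"y":0.008,"z":0,"roll":0,"claw":1}
  ]
}}

```text
time_s: 14.25
ee_pos: [0.4257, -0.1671, 0.0486]
tool_rot: [0.507, 0.862, -0.0, 0.001]
ft_force: [1.2, -0.6, -2.0]
grip_width: 0.0212
finger_force: 62.0
```

{"method": "apply_moves", "body": {
  "deltas": [
    {"x":0,"y":0.008,"z":0,"roll":0,"claw":1},
    {"x":0,"y":0.007,"z":0,"roll":0,"claw":1},
    {"x":0,"y":0.007,"z":0,"roll":0,"claw":1},
    {"x":0,"y":0,"z":0,"roll":0,"claw":1},
    {"x":0,"y":-0.01,"z":0,"roll":0,"claw":1}
  ]
}}

```text
time_s: 14.75
ee_pos: [0.4351, -0.1611, 0.0483]
tool_rot: [0.505, 0.863, 0.0, 0.0]
ft_force: [-0.1, 0.1, -2.2]
grip_width: 0.0214
finger_force: 62.0
```

```bash
python3 - <<'E'
from h import *
p,M,y,s=cur();print(p,y,w2b(p),s['grip_width'],s['ft_force'])
z=.1;a=np.r_[w2b(p)[0]/1000,0,0]
A=np.r_[p[:2],z];B=np.r_[b2w(112,-20),z]
plan(B,29.2,frm=(A,y))
E
```

```text
[ 0.43509038 -0.16105258  0.04830647] 29.302822163041718 [-71.84936077  -6.98822678] 0.021418166218257893 [-0.13044949  0.14401511 -2.19827121]
[{"x":-0.0027,"y":0.0368,"z":-0.0000,"roll":0.000,"claw":C},{"x":-0.0027,"y":0.0368,"z":-0.0000,"roll":0.000,"claw":C},{"x":-0.0026,"y":0.0368,"z":-0.0000,"roll":0.000,"claw":C},{"x":-0.0026,"y":0.0368,"z":-0.0000,"roll":0.000,"claw":C},{"x":-0.0026,"y":0.0368,"z":-0.0000,"roll":0.000,"claw":C}]
```

{"method": "apply_moves", "body": {
  "deltas": [
    {"x":0,"y":0,"z":-0.025,"roll":0,"claw":1},
    {"x":0,"y":0,"z":-0.025,"roll":0,"claw":1},
    {"x":-0.002,"y":0.035,"z":0,"roll":0,"claw":1},
    {"x":-0.003,"y":0.035,"z":0,"roll":0,"claw":1},
    {"x":-0.003,"y":0.038,"z":0,"roll":0,"claw":1}
  ]
}}

```text
time_s: 15.25
ee_pos: [0.5329, -0.1159, 0.0986]
tool_rot: [0.507, 0.862, -0.0, 0.0]
ft_force: [0.2, -0.5, -1.3]
grip_width: 0.0212
finger_force: 62.1
```

{"method": "apply_moves", "body": {
  "deltas": [
    {"x":-0.003,"y":0.038,"z":0,"roll":0,"claw":1},
    {"x":-0.002,"y":0.038,"z":0,"roll":0,"claw":1},
    {"x":0,"y":0,"z":0.025,"roll":0,"claw":1},
    {"x":0,"y":0,"z":0.025,"roll":0,"claw":1},
    {"x":0,"y":0,"z":0,"roll":0,"claw":1}
  ]
}}

```text
time_s: 15.75
ee_pos: [0.6009, -0.0831, 0.0468]
tool_rot: [0.506, 0.863, -0.0, -0.001]
ft_force: [-0.5, -0.8, -0.9]
grip_width: 0.0216
finger_force: 63.6
```

```bash
python3 - <<'E'
from h import *
p,M,y,s=cur();print(p,y,w2b(p),s['grip_width'],s['ft_force'])
E
```

```text
[ 0.60094389 -0.08308965  0.04677566] 29.215460139690816 [110.96279569 -19.84589637] 0.02158038667040284 [-0.52486404 -0.75035186 -0.93591775]
```

{"method": "apply_moves", "body": {
  "deltas": [
    {"x":0,"y":-0.009,"z":-0.002,"roll":0,"claw":1},
    {"x":0,"y":-0.01,"z":0,"roll":0,"claw":1},
    {"x":0,"y":-0.01,"z":0,"roll":0,"claw":1},
    {"x":0,"y":-0.01,"z":0,"roll":0,"claw":1},
    {"x":0,"y":-0.008,"z":0,"roll":0,"claw":1}
  ]
}}

```text
time_s: 16.25
ee_pos: [0.5595, -0.1063, 0.0505]
tool_rot: [0.506, 0.862, -0.0, -0.0]
ft_force: [0.9, 0.1, -1.2]
grip_width: 0.0215
finger_force: 63.6
```

{"method": "apply_moves", "body": {
  "deltas": [
    {"x":0,"y":0.015,"z":0,"roll":0,"claw":1},
    {"x":0,"y":0.033,"z":0,"roll":0,"claw":1},
    {"x":0.03,"y":0,"z":0,"roll":0,"claw":1},
    {"x":0.025,"y":0,"z":0,"roll":0,"claw":1},
    {"x":0,"y":-0.01,"z":0,"roll":0,"claw":1}
  ]
}}

```text
time_s: 16.75
ee_pos: [0.5651, -0.0364, 0.0497]
tool_rot: [0.505, 0.863, 0.0, -0.001]
ft_force: [-0.9, -1.0, -1.3]
grip_width: 0.021
finger_force: 63.4
```

{"method": "apply_moves", "body": {
  "deltas": [
    {"x":0,"y":-0.01,"z":0,"roll":0,"claw":1},
    {"x":0,"y":-0.01,"z":0,"roll":0,"claw":1},
    {"x":0,"y":-0.01,"z":0,"roll":0,"claw":1},
    {"x":0,"y":0.01,"z":0,"roll":0,"claw":1},
    {"x":0,"y":0,"z":-0.05,"roll":0,"claw":1}
  ]
}}

```text
time_s: 17.25
ee_pos: [0.5441, -0.0477, 0.0927]
tool_rot: [0.507, 0.862, -0.002, -0.008]
ft_force: [-0.7, -0.2, -2.2]
grip_width: 0.0211
finger_force: 63.3
```

```bash
python3 - <<'E'
from h import *
p,M,y,s=cur();print(p,y,w2b(p),s['grip_width'],s['ft_force'])
A=np.r_[p[:2],.1];B=np.r_[b2w(-32,68),.1]
plan(B,-60.8,frm=(A,y))
c=snap('top');f=c['frame'];cv2.imwrite('pics/t2.png',cv2.resize(f[140:310,140:340],(700,595),interpolation=cv2.INTER_CUBIC)[:,:,::-1])
E
```

```text
[ 0.54411115 -0.04766401  0.09274546] 29.11170764255012 [78.6349852  38.80432571] 0.021139423824293912 [-0.65106158 -0.24243025 -2.22804605]
[{"x":0.0024,"y":-0.0092,"z":-0.0000,"roll":0.131,"claw":C},{"x":0.0012,"y":-0.0095,"z":-0.0000,"roll":0.131,"claw":C},{"x":-0.0000,"y":-0.0095,"z":-0.0000,"roll":0.131,"claw":C},{"x":-0.0013,"y":-0.0094,"z":-0.0000,"roll":0.131,"claw":C},{"x":-0.0025,"y":-0.0092,"z":-0.0000,"roll":0.131,"claw":C}]
[{"x":-0.0037,"y":-0.0088,"z":-0.0000,"roll":0.131,"claw":C},{"x":-0.0048,"y":-0.0082,"z":-0.0000,"roll":0.131,"claw":C},{"x":-0.0058,"y":-0.0075,"z":-0.0000,"roll":0.131,"claw":C},{"x":-0.0068,"y":-0.0067,"z":-0.0000,"roll":0.131,"claw":C},{"x":-0.0076,"y":-0.0058,"z":-0.0000,"roll":0.131,"claw":C}]
[{"x":-0.0083,"y":-0.0047,"z":-0.0000,"roll":0.131,"claw":C},{"x":-0.0088,"y":-0.0036,"z":-0.0000,"roll":0.131,"claw":C}]
```

View pics/t2.png

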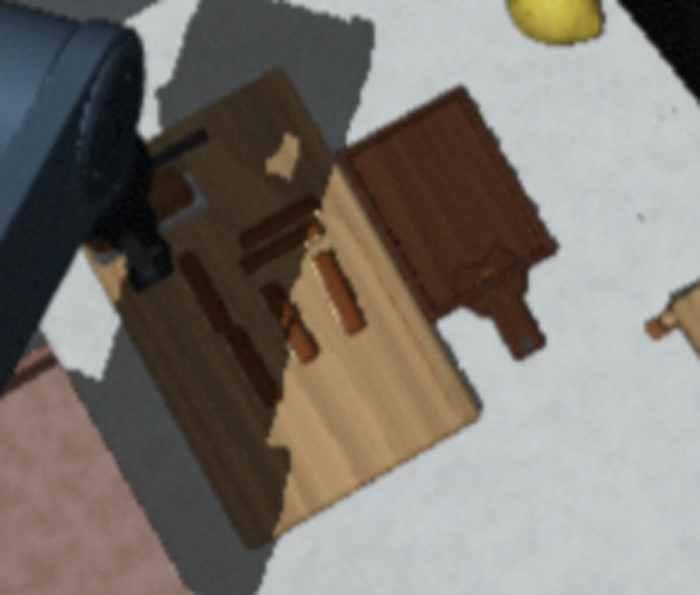

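The six crusts are gathered into two blocks facing the paddle: three rows around (180–360, 250–400) and two crossways at (280,235); the paddle is flush with the edge.

```bash
python3 - <<'E'
from h import *
c=snap('top')
P=lambda u,v,z:w2b(pt(c,140+u/3.5,140+v/3.5,z)).round(0)
for n,p,q in [('c2',(187,255),(228,335)),('r3',(230,335),(275,402)),('r4',(270,287),(310,358)),('r5',(322,254),(356,330)),('c0',(242,240),(315,203)),('c1',(245,267),(320,230))]: print(n,P(*p,.027),P(*q,.027))
print('tray',P(345,152,.015),P(462,90,.015),P(553,247,.015),P(437,318,.015))
print('edge',P(480,405,.02),P(282,70,.02))
E
```

```text
c2 [54. 30.] [-7. 33.]
r3 [-7. 32.] [-62.  28.]
r4 [ 7. -7.] [-48.  -7.]
r5 [  9. -48.] [-47. -42.]
c0 [45. -6.] [ 42. -61.]
c1 [27.  1.] [ 24. -55.]
tray [ 65. -96.] [  61. -187.] [ -64. -185.] [-66. -93.]
edge [-132.  -89.] [135. -87.]
```

```bash
python3 - <<'E'
from h import *
p,M,y,s=cur();print(p,w2b(p))
plan(np.r_[b2w(-48,66),p[2]],-60.8)
E
```

```text
[ 0.55398558 -0.05038352  0.10545817] [85.92785646 31.61307353]
[{"x":0.0029,"y":-0.0112,"z":-0.0000,"roll":0.131,"claw":C},{"x":0.0014,"y":-0.0114,"z":-0.0000,"roll":0.131,"claw":C},{"x":-0.0001,"y":-0.0115,"z":-0.0000,"roll":0.131,"claw":C},{"x":-0.0016,"y":-0.0114,"z":-0.0000,"roll":0.131,"claw":C},{"x":-0.0031,"y":-0.0111,"z":-0.0000,"roll":0.131,"claw":C}]
[{"x":-0.0045,"y":-0.0106,"z":-0.0000,"roll":0.131,"claw":C},{"x":-0.0059,"y":-0.0099,"z":-0.0000,"roll":0.131,"claw":C},{"x":-0.0071,"y":-0.0091,"z":-0.0000,"roll":0.131,"claw":C},{"x":-0.0082,"y":-0.0081,"z":-0.0000,"roll":0.131,"claw":C},{"x":-0.0092,"y":-0.0069,"z":-0.0000,"roll":0.131,"claw":C}]
[{"x":-0.0100,"y":-0.0057,"z":-0.0000,"roll":0.131,"claw":C},{"x":-0.0107,"y":-0.0043,"z":-0.0000,"roll":0.131,"claw":C}]
```

{"method": "apply_moves", "body": {
  "deltas": [
    {"x":0.003,"y":-0.011,"z":0,"roll":0.131,"claw":1},
    {"x":0.0015,"y":-0.0115,"z":0,"roll":0.131,"claw":1},
    {"x":0,"y":-0.0115,"z":0,"roll":0.131,"claw":1},
    {"x":-0.0015,"y":-0.0115,"z":0,"roll":0.131,"claw":1},
    {"x":-0.003,"y":-0.011,"z":0,"roll":0.131,"claw":1}
  ]
}}

```text
time_s: 17.85
ee_pos: [0.4939, -0.0634, 0.1005]
tool_rot: [0.758, 0.652, 0.0, 0.0]
ft_force: [-0.6, 0.3, -2.2]
grip_width: 0.0213
finger_force: 63.5
```

{"method": "apply_moves", "body": {
  "deltas": [
    {"x":-0.0045,"y":-0.0105,"z":0,"roll":0.131,"claw":1},
    {"x":-0.006,"y":-0.01,"z":0,"roll":0.131,"claw":1},
    {"x":-0.007,"y":-0.009,"z":0,"roll":0.131,"claw":1},
    {"x":-0.008,"y":-0.008,"z":0,"roll":0.131,"claw":1},
    {"x":-0.009,"y":-0.007,"z":0,"roll":0.131,"claw":1}
  ]
}}

```text
time_s: 18.35
ee_pos: [0.4386, -0.0778, 0.1006]
tool_rot: [0.928, 0.373, 0.0, 0.0]
ft_force: [0.2, 0.5, -2.2]
grip_width: 0.0214
finger_force: 63.5
```

{"method": "apply_moves", "body": {
  "deltas": [
    {"x":-0.01,"y":-0.0055,"z":0,"roll":0.131,"claw":1},
    {"x":-0.0105,"y":-0.0045,"z":0,"roll":0.131,"claw":1},
    {"x":0,"y":0,"z":0,"roll":0,"claw":1}
  ]
}}

```text
time_s: 18.65
ee_pos: [0.4157, -0.0833, 0.1004]
tool_rot: [0.968, 0.251, 0.0, 0.0]
ft_force: [0.6, 0.5, -2.0]
grip_width: 0.0213
finger_force: 63.5
```

```bash
python3 - <<'E'
from h import *
p,M,y,s=cur();print(p,y,w2b(p),s['joint_positions'].round(2),s['grip_width'])
plan(np.r_[b2w(-48,66),.0495],-60.8,n=3)
E
```

```text
[ 0.41574474 -0.08329243  0.10035214] -60.98477456659538 [-50.80055367  70.32828468] [-0.48  0.01  2.08 -0.    1.04  0.59] 0.021280829434358974
[{"x":0.0009,"y":0.0014,"z":0.0170,"roll":-0.001,"claw":C},{"x":0.0009,"y":0.0014,"z":0.0170,"roll":-0.001,"claw":C},{"x":0.0009,"y":0.0014,"z":0.0170,"roll":-0.001,"claw":C}]
```

{"method": "apply_moves", "body": {
  "deltas": [
    {"x":0.001,"y":0,"z":0.026,"roll":0,"claw":1},
    {"x":0.001,"y":0,"z":0.025,"roll":0,"claw":1},
    {"x":0,"y":0.01,"z":0,"roll":0,"claw":1},
    {"x":0,"y":0.01,"z":0,"roll":0,"claw":1},
    {"x":0.002,"y":0.01,"z":0,"roll":0,"claw":1}
  ]
}}

```text
time_s: 19.15
ee_pos: [0.4358, -0.1086, 0.0501]
tool_rot: [0.968, 0.252, 0.001, 0.001]
ft_force: [0.4, 0.5, -1.2]
grip_width: 0.0216
finger_force: 63.5
```

{"method": "apply_moves", "body": {
  "deltas": [
    {"x":0.002,"y":0.01,"z":0,"roll":0,"claw":1},
    {"x":0.003,"y":0.01,"z":0,"roll":0,"claw":1},
    {"x":0.003,"y":0.01,"z":0,"roll":0,"claw":1},
    {"x":0.003,"y":0.01,"z":0,"roll":0,"claw":1},
    {"x":0.003,"y":0.01,"z":0,"roll":0,"claw":1}
  ]
}}

```text
time_s: 19.65
ee_pos: [0.4715, -0.1447, 0.0493]
tool_rot: [0.968, 0.252, -0.0, -0.0]
ft_force: [-0.4, -0.6, -1.8]
grip_width: 0.0213
finger_force: 63.5
```

{"method": "apply_moves", "body": {
  "deltas": [
    {"x":0.002,"y":0.01,"z":0,"roll":0,"claw":1},
    {"x":0.002,"y":0.01,"z":0,"roll":0,"claw":1},
    {"x":0,"y":0.008,"z":0,"roll":0,"claw":1},
    {"x":0,"y":0.008,"z":0,"roll":0,"claw":1},
    {"x":0,"y":0.008,"z":0,"roll":0,"claw":1}
  ]
}}

```text
time_s: 20.15
ee_pos: [0.496, -0.1811, 0.0492]
tool_rot: [0.968, 0.252, -0.0, -0.0]
ft_force: [-0.2, 0.9, -1.6]
grip_width: 0.0211
finger_force: 63.5
```

```bash
python3 - <<'E'
from h import *
p,M,y,s=cur();print(p,y,w2b(p),s['grip_width'],s['ft_force'])
E
```

```text
[ 0.49600527 -0.18107045  0.04920646] -60.85064792016787 [-28.44132325 -54.18018025] 0.021085930123544892 [-0.2206709   0.87431464 -1.64465436]
```

{"method": "apply_moves", "body": {
  "deltas": [
    {"x":0,"y":0.007,"z":0,"roll":0,"claw":1},
    {"x":0,"y":0.007,"z":0,"roll":0,"claw":1},
    {"x":0,"y":0.007,"z":0,"roll":0,"claw":1},
    {"x":0,"y":0.007,"z":0,"roll":0,"claw":1},
    {"x":0,"y":0.007,"z":0,"roll":0,"claw":1}
  ]
}}

```text
time_s: 20.65
ee_pos: [0.5131, -0.2116, 0.0493]
tool_rot: [0.968, 0.252, -0.0, -0.0]
ft_force: [-0.3, -0.1, -2.5]
grip_width: 0.021
finger_force: 63.5
```

{"method": "apply_moves", "body": {
  "deltas": [
    {"x":0,"y":0.007,"z":0,"roll":0,"claw":1},
    {"x":0,"y":0,"z":0,"roll":0,"claw":1},
    {"x":0,"y":-0.015,"z":0,"roll":0,"claw":1},
    {"x":0,"y":-0.01,"z":-0.025,"roll":0,"claw":1},
    {"x":0,"y":0,"z":-0.025,"roll":0,"claw":1}
  ]
}}

```text
time_s: 21.15
ee_pos: [0.5023, -0.1934, 0.0985]
tool_rot: [0.968, 0.252, -0.001, -0.002]
ft_force: [0.9, 0.1, -1.4]
grip_width: 0.0214
finger_force: 63.4
```

{"method": "apply_moves", "body": {
  "deltas": [
    {"x":0.01,"y":-0.03,"z":0,"roll":0,"claw":1},
    {"x":0.01,"y":-0.03,"z":0,"roll":0,"claw":1},
    {"x":0.01,"y":-0.03,"z":0,"roll":0,"claw":1},
    {"x":0.013,"y":-0.03,"z":0,"roll":0,"claw":1},
    {"x":0.013,"y":-0.02,"z":0,"roll":0,"claw":1}
  ]
}}

```text
time_s: 21.65
ee_pos: [0.4837, -0.0439, 0.0992]
tool_rot: [0.968, 0.252, -0.0, -0.0]
ft_force: [0.6, 0.1, -0.5]
grip_width: 0.0218
finger_force: 63.6
```

```bash
python3 - <<'E'
from h import *
p,M,y,s=cur();print(p,y,w2b(p),s['grip_width'],s['ft_force'])
c=snap('wrist','w10.png')
E
```

```text
[ 0.48370384 -0.04386077  0.09915643] -60.81861139925776 [27.75955574 71.59454665] 0.021783943379530612 [ 0.64517466  0.05867648 -0.51830554]
```

View pics/w10.png

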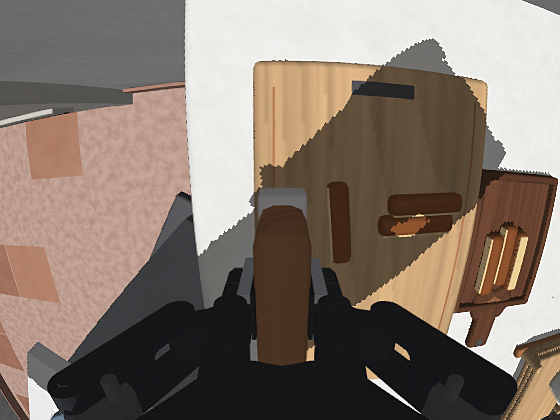

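Three crusts lie in the tray at (485–525, 235–290); three remain on the board at (340,220) and (380–460, 205–225).

{"method": "apply_moves", "body": {
  "deltas": [
    {"x":0,"y":0,"z":0.025,"roll":0,"claw":1},
    {"x":0,"y":0,"z":0.025,"roll":0,"claw":1},
    {"x":0,"y":0.01,"z":0,"roll":0,"claw":1},
    {"x":0,"y":0.01,"z":0,"roll":0,"claw":1},
    {"x":0,"y":0.01,"z":0,"roll":0,"claw":1}
  ]
}}

```text
time_s: 22.2
ee_pos: [0.5007, -0.0735, 0.0503]
tool_rot: [0.968, 0.252, 0.001, 0.001]
ft_force: [0.7, 0.3, -1.9]
grip_width: 0.0215
finger_force: 63.6
```

{"method": "apply_moves", "body": {
  "deltas": [
    {"x":0,"y":0.01,"z":0,"roll":0,"claw":1},
    {"x":0,"y":0.01,"z":0,"roll":0,"claw":1},
    {"x":0,"y":0.01,"z":0,"roll":0,"claw":1},
    {"x":0,"y":0.01,"z":0,"roll":0,"claw":1},
    {"x":0,"y":0.01,"z":0,"roll":0,"claw":1}
  ]
}}

```text
time_s: 22.7
ee_pos: [0.5242, -0.1165, 0.0493]
tool_rot: [0.968, 0.252, -0.0, -0.0]
ft_force: [0.3, 0.4, -1.2]
grip_width: 0.0212
finger_force: 63.6
```

{"method": "apply_moves", "body": {
  "deltas": [
    {"x":0,"y":0.008,"z":0,"roll":0,"claw":1},
    {"x":0,"y":0.008,"z":0,"roll":0,"claw":1},
    {"x":0,"y":0.008,"z":0,"roll":0,"claw":1},
    {"x":0,"y":0.007,"z":0,"roll":0,"claw":1},
    {"x":0,"y":0.007,"z":0,"roll":0,"claw":1}
  ]
}}

```text
time_s: 23.2
ee_pos: [0.5425, -0.1493, 0.0492]
tool_rot: [0.968, 0.252, -0.0, -0.0]
ft_force: [-0.8, 0.2, -1.8]
grip_width: 0.0209
finger_force: 63.6
```

{"method": "apply_moves", "body": {
  "deltas": [
    {"x":0,"y":0.007,"z":0,"roll":0,"claw":1},
    {"x":0,"y":0.007,"z":0,"roll":0,"claw":1},
    {"x":0,"y":0.007,"z":0,"roll":0,"claw":1},
    {"x":0,"y":0.007,"z":0,"roll":0,"claw":1},
    {"x":0,"y":0.007,"z":0,"roll":0,"claw":1}
  ]
}}

```text
time_s: 23.7
ee_pos: [0.5596, -0.18, 0.0493]
tool_rot: [0.968, 0.252, -0.0, -0.0]
ft_force: [-0.6, 0.7, -2.8]
grip_width: 0.0217
finger_force: 63.6
```

```bash
python3 - <<'E'
from h import *
p,M,y,s=cur();print(p,y,w2b(p),s['grip_width'],s['ft_force'])
E
```

```text
[ 0.55961877 -0.17996228  0.04926356] -60.84523538569201 [ 27.62893629 -84.24729803] 0.021694367317880624 [-0.57541245  0.70643225 -2.82020611]
```

{"method": "apply_moves", "body": {
  "deltas": [
    {"x":0,"y":0.006,"z":0,"roll":0,"claw":1},
    {"x":0,"y":0.006,"z":0,"roll":0,"claw":1},
    {"x":0,"y":0.004,"z":0,"roll":0,"claw":1},
    {"x":0,"y":0,"z":0,"roll":0,"claw":1},
    {"x":0,"y":-0.015,"z":0,"roll":0,"claw":1}
  ]
}}

```text
time_s: 24.2
ee_pos: [0.5606, -0.1816, 0.0497]
tool_rot: [0.968, 0.251, 0.001, 0.001]
ft_force: [1.1, -0.5, -1.2]
grip_width: 0.0215
finger_force: 63.6
```

{"method": "apply_moves", "body": {
  "deltas": [
    {"x":0,"y":-0.02,"z":-0.02,"roll":0,"claw":1},
    {"x":0,"y":-0.03,"z":-0.03,"roll":0,"claw":1},
    {"x":0,"y":-0.03,"z":0,"roll":0,"claw":1},
    {"x":0,"y":-0.025,"z":0,"roll":0,"claw":1},
    {"x":0,"y":0,"z":0,"roll":0,"claw":1}
  ]
}}

```text
time_s: 24.7
ee_pos: [0.506, -0.0849, 0.0989]
tool_rot: [0.967, 0.253, -0.001, -0.001]
ft_force: [0.4, -0.3, -2.2]
grip_width: 0.0212
finger_force: 63.7
```

```bash
python3 - <<'E'
from h import *
p,M,y,s=cur();print(p,y,w2b(p),s['grip_width'],s['ft_force'])
c=snap('wrist');d=snap('top')
im=np.hstack([cv2.resize(c['frame'],(460,345)),cv2.copyMakeBorder(cv2.resize(d['frame'][140:310,150:320],(340,340)),0,5,0,0,cv2.BORDER_CONSTANT)])
cv2.imwrite('pics/w11.png',im[:,:,::-1])
E
```

```text
[ 0.5059616  -0.08486254  0.09888254] -60.682448289726565 [27.18573962 24.9445376 ] 0.021248031536076257 [ 0.37550086 -0.31797998 -2.18830677]
```

View pics/w11.png

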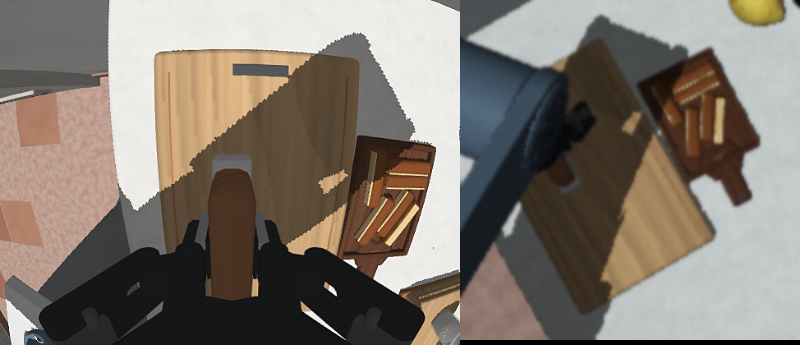

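All six crusts are in the tray (wrist crop 365–430, 145–250) and the board is clear. Standing the scraper down.

{"method": "apply_moves", "body": {
  "deltas": [
    {"x":0,"y":0,"z":0.025,"roll":0,"claw":1},
    {"x":0,"y":0,"z":0.02,"roll":0,"claw":1},
    {"x":0,"y":0,"z":0.005,"roll":0,"claw":1},
    {"x":0,"y":0,"z":0.002,"roll":0,"claw":1},
    {"x":0,"y":0,"z":0,"roll":0,"claw":1}
  ]
}}

```text
time_s: 25.3
ee_pos: [0.5092, -0.0891, 0.0477]
tool_rot: [0.968, 0.251, 0.0, 0.0]
ft_force: [-0.5, 0.7, -1.4]
grip_width: 0.0214
finger_force: 63.6
```

{"method": "apply_moves", "body": {
  "deltas": [
    {"x":0,"y":0,"z":0.001,"roll":0,"claw":1},
    {"x":0,"y":0,"z":0,"roll":0,"claw":1},
    {"x":0,"y":0,"z":0,"roll":0,"claw":0.2},
    {"x":0,"y":0,"z":0,"roll":0,"claw":-0.3},
    {"x":0,"y":0,"z":0,"roll":0,"claw":-1}
  ]
}}

```text
time_s: 25.8
ee_pos: [0.509, -0.0888, 0.0467]
tool_rot: [0.968, 0.252, 0.0, 0.0]
ft_force: [-0.8, 0.4, -0.9]
grip_width: 0.0622
finger_force: 0.0
```

{"method": "apply_moves", "body": {
  "deltas": [
    {"x":0,"y":0,"z":0,"roll":0,"claw":-1},
    {"x":0,"y":0,"z":-0.02,"roll":0,"claw":-1},
    {"x":0,"y":0,"z":-0.03,"roll":0,"claw":-1},
    {"x":0,"y":0,"z":-0.04,"roll":0,"claw":-1},
    {"x":0,"y":0,"z":-0.03,"roll":0,"claw":-1}
  ]
}}

```text
time_s: 26.3
ee_pos: [0.5091, -0.0888, 0.1685]
tool_rot: [0.968, 0.252, 0.001, 0.0]
ft_force: [0.7, -0.8, -0.2]
grip_width: 0.0851
finger_force: 0.0
```

```bash
python3 - <<'E'
from h import *
p,M,y,s=cur();print(p,y,w2b(p),s['grip_width'])
plan([.4805,-.2845,p[2]],-60.9)
E
```

```text
[ 0.50911966 -0.08879354  0.16845865] -60.84475177328689 [28.02470538 19.97238531] 0.0851351831693301
[{"x":-0.0241,"y":0.0314,"z":-0.0000,"roll":0.000,"claw":C},{"x":-0.0241,"y":0.0314,"z":-0.0000,"roll":0.000,"claw":C},{"x":-0.0241,"y":0.0314,"z":-0.0000,"roll":0.000,"claw":C},{"x":-0.0240,"y":0.0314,"z":-0.0000,"roll":0.000,"claw":C},{"x":-0.0240,"y":0.0314,"z":-0.0000,"roll":0.000,"claw":C}]
```

{"method": "apply_moves", "body": {
  "deltas": [
    {"x":-0.024,"y":0.0315,"z":0,"roll":0,"claw":-0.3},
    {"x":-0.024,"y":0.0315,"z":0,"roll":0,"claw":-0.3},
    {"x":-0.024,"y":0.0315,"z":0,"roll":0,"claw":-0.3},
    {"x":-0.024,"y":0.0315,"z":0,"roll":0,"claw":-0.3},
    {"x":-0.024,"y":0.0315,"z":0,"roll":0,"claw":-0.3}
  ]
}}

```text
time_s: 26.8
ee_pos: [0.4802, -0.2862, 0.1665]
tool_rot: [0.968, 0.252, 0.0, 0.0]
ft_force: [0.4, 0.3, -0.8]
grip_width: 0.0554
finger_force: 0.0
```

```bash
python3 - <<'E'
from h import *
p,M,y,s=cur();print(p,y,w2b(p),s['grip_width'])
c=snap('wrist');c['fish']=1
hsv=cv2.cvtColor(c['frame'],cv2.COLOR_RGB2HSV)
# handle: project expected handle centre line; find dark/brown run width at rows
g=cv2.cvtColor(c['frame'],cv2.COLOR_RGB2GRAY)
for r in (190,200,215,225,235): print(r,list(zip(range(240,330,4),g[r,240:330:4],hsv[r,240:330:4,1])))
E
```

```text
[ 0.4802345  -0.28615575  0.16646154] -60.842017081182796 [ -93.47485137 -138.21753499] 0.055388239658954924
190 [(240, np.uint8(111), np.uint8(5)), (244, np.uint8(111), np.uint8(7)), (248, np.uint8(111), np.uint8(5)), (252, np.uint8(110), np.uint8(5)), (256, np.uint8(111), np.uint8(5)), (260, np.uint8(111), np.uint8(7)), (264, np.uint8(111), np.uint8(7)), (268, np.uint8(71), np.uint8(17)), (272, np.uint8(34), np.uint8(130)), (276, np.uint8(33), np.uint8(127)), (280, np.uint8(35), np.uint8(136)), (284, np.uint8(35), np.uint8(130)), (288, np.uint8(35), np.uint8(127)), (292, np.uint8(32), np.uint8(136)), (296, np.uint8(112), np.uint8(5)), (300, np.uint8(110), np.uint8(9)), (304, np.uint8(111), np.uint8(9)), (308, np.uint8(110), np.uint8(7)), (312, np.uint8(108), np.uint8(7)), (316, np.uint8(107), np.uint8(7)), (320, np.uint8(105), np.uint8(2)), (324, np.uint8(107), np.uint8(5)), (328, np.uint8(108), np.uint8(7))]
200 [(240, np.uint8(112), np.uint8(7)), (244, np.uint8(112), np.uint8(5)), (248, np.uint8(111), np.uint8(5)), (252, np.uint8(112), np.uint8(7)), (256, np.uint8(110), np.uint8(
[... 2374 characters left out ...]
 (252, np.uint8(242), np.uint8(3)), (256, np.uint8(241), np.uint8(3)), (260, np.uint8(240), np.uint8(2)), (264, np.uint8(240), np.uint8(3)), (268, np.uint8(239), np.uint8(3)), (272, np.uint8(237), np.uint8(3)), (276, np.uint8(240), np.uint8(3)), (280, np.uint8(241), np.uint8(3)), (284, np.uint8(239), np.uint8(2)), (288, np.uint8(239), np.uint8(2)), (292, np.uint8(239), np.uint8(3)), (296, np.uint8(240), np.uint8(4)), (300, np.uint8(240), np.uint8(3)), (304, np.uint8(238), np.uint8(4)), (308, np.uint8(240), np.uint8(2)), (312, np.uint8(240), np.uint8(3)), (316, np.uint8(237), np.uint8(2)), (320, np.uint8(239), np.uint8(3)), (324, np.uint8(240), np.uint8(3)), (328, np.uint8(240), np.uint8(3))]
```

{"method": "apply_moves", "body": {
  "deltas": [
    {"x":0,"y":0,"z":0.04,"roll":0,"claw":-0.3},
    {"x":0,"y":0,"z":0.04,"roll":0,"claw":-0.3},
    {"x":0,"y":0,"z":0.04,"roll":0,"claw":-0.3},
    {"x":0,"y":0,"z":0.02,"roll":0,"claw":-0.3},
    {"x":0,"y":0,"z":0.01,"roll":0,"claw":-0.3}
  ]
}}

```text
time_s: 27.35
ee_pos: [0.4792, -0.2832, 0.0137]
tool_rot: [0.968, 0.252, -0.001, -0.002]
ft_force: [-0.3, 0.1, -0.5]
grip_width: 0.0556
finger_force: 0.0
```

{"method": "apply_moves", "body": {
  "deltas": [
    {"x":0,"y":0,"z":0.007,"roll":0,"claw":-0.3},
    {"x":0,"y":0,"z":0,"roll":0,"claw":0.1},
    {"x":0,"y":0,"z":0,"roll":0,"claw":0.4},
    {"x":0,"y":0,"z":0,"roll":0,"claw":1},
    {"x":0,"y":0,"z":0,"roll":0,"claw":1}
  ]
}}

```text
time_s: 27.85
ee_pos: [0.4816, -0.2855, 0.011]
tool_rot: [0.968, 0.252, 0.001, 0.001]
ft_force: [-1.8, 1.4, 6.1]
grip_width: 0.0214
finger_force: 58.4
```

{"method": "apply_moves", "body": {
  "deltas": [
    {"x":0,"y":0.002,"z":0,"roll":0,"claw":1},
    {"x":0,"y":0.003,"z":0,"roll":0,"claw":1},
    {"x":0,"y":0.004,"z":0,"roll":0,"claw":1},
    {"x":0,"y":0.004,"z":0,"roll":0,"claw":1},
    {"x":0,"y":0.004,"z":0,"roll":0,"claw":1}
  ],
  "grip_force": 80
}}

```text
time_s: 28.35
ee_pos: [0.4895, -0.2993, 0.011]
tool_rot: [0.968, 0.252, 0.0, 0.0]
ft_force: [-2.6, 4.2, 10.7]
grip_width: 0.0201
finger_force: 77.8
```

{"method": "apply_moves", "body": {
  "deltas": [
    {"x":-0.001,"y":0.004,"z":0,"roll":0,"claw":1},
    {"x":-0.001,"y":0.004,"z":0,"roll":0,"claw":1},
    {"x":-0.001,"y":0.004,"z":0,"roll":0,"claw":1},
    {"x":-0.001,"y":0.004,"z":0,"roll":0,"claw":1},
    {"x":-0.001,"y":0.004,"z":0,"roll":0,"claw":1}
  ]
}}

```text
time_s: 28.85
ee_pos: [0.4952, -0.3192, 0.011]
tool_rot: [0.968, 0.252, 0.001, 0.0]
ft_force: [-1.1, 5.4, 8.9]
grip_width: 0.0199
finger_force: 77.8
```

{"method": "apply_moves", "body": {
  "deltas": [
    {"x":-0.001,"y":0.004,"z":0,"roll":0,"claw":1},
    {"x":-0.001,"y":0.004,"z":0,"roll":0,"claw":1},
    {"x":-0.001,"y":0.003,"z":0,"roll":0,"claw":1},
    {"x":0,"y":0.002,"z":0,"roll":0,"claw":1},
    {"x":0,"y":0,"z":0,"roll":0,"claw":1}
  ]
}}

```text
time_s: 29.35
ee_pos: [0.4988, -0.3324, 0.0111]
tool_rot: [0.968, 0.252, 0.001, 0.0]
ft_force: [-1.1, 3.3, 8.0]
grip_width: 0.0199
finger_force: 77.8
```

```bash
python3 - <<'E'
from h import *
p,M,y,s=cur();print(p,y,w2b(p),s['grip_width'],s['ft_force'])
c=snap('wrist');c['fish']=1
h=cv2.cvtColor(c['frame'],cv2.COLOR_RGB2GRAY)
for r in (60,120,180,215): print(r,h[r,0:190:5])
E
```

```text
[ 0.49880482 -0.332383    0.01107551] -60.806457615913594 [ -99.81681981 -187.63003629] 0.01989535338126307 [-1.0991465   3.26004006  7.97638   ]
60 [ 79  76  76  77  76  75 177 181 183 181 164 170 179 148 109  67  67  68
 106  90 237 238 239 239 240 238 239 238 238 238 238 236 236 236 236  77
  78  51]
120 [ 77  78  79  78  78  75  73  76 199 184 189  57 181  73  72  67  67  66
 107 109 111 109 107 109 108 110 109 109 109 109 111 111 110 110 110  36
  34  35]
180 [ 79  77  78  79  76  78  74  73  78  80  79  75  76  75  72  70  65  66
  67 109 109 108 108 110 113 109 111 110 110 110 109 109 108 110 111  42
  35  32]
215 [ 81  78  75  77  78  78  76  73  71  76  80  79  62  75  71  69  71  65
  64  68 109 109 111 110 109 110 108 111 110 109 108 108 110 111 108 110
  35  34]
```

{"method": "apply_moves", "body": {
  "deltas": [
    {"x":0,"y":0,"z":0,"roll":0,"claw":0.2},
    {"x":0,"y":0,"z":0,"roll":0,"claw":-0.1},
    {"x":0,"y":0,"z":0,"roll":0,"claw":-0.1},
    {"x":0,"y":0,"z":-0.02,"roll":0,"claw":-0.1},
    {"x":0,"y":0,"z":-0.04,"roll":0,"claw":-0.1}
  ]
}}

```text
time_s: 29.9
ee_pos: [0.4956, -0.3301, 0.0663]
tool_rot: [0.968, 0.251, -0.002, -0.003]
ft_force: [0.6, -0.6, 0.4]
grip_width: 0.0468
finger_force: 0.0
```

{"method": "apply_moves", "body": {
  "deltas": [
    {"x":0,"y":0,"z":-0.05,"roll":0,"claw":-0.1},
    {"x":-0.01,"y":-0.01,"z":-0.05,"roll":0,"claw":-0.1},
    {"x":-0.03,"y":-0.02,"z":-0.03,"roll":0,"claw":-0.1},
    {"x":-0.03,"y":-0.02,"z":0,"roll":0,"claw":-0.1},
    {"x":0,"y":0,"z":0,"roll":0,"claw":-0.1}
  ]
}}

```text
time_s: 30.4
ee_pos: [0.4104, -0.3225, 0.1983]
tool_rot: [0.968, 0.251, -0.0, 0.0]
ft_force: [0.7, -0.4, -0.7]
grip_width: 0.0469
finger_force: 0.0
```

```bash
python3 - <<'E'
from h import *
p,M,y,s=cur();print(p,w2b(p),s['time_s'],s['ft_force'])
c=snap('wrist','fin.png');c['fish']=1
f=c['frame'];hsv=cv2.cvtColor(f,cv2.COLOR_RGB2HSV);m=((hsv[...,1]>90)&((hsv[...,0]<13))).astype(np.uint8)
n,l,st,ce=cv2.connectedComponentsWithStats(m)
for i in range(1,n):
    if st[i,4]>250: print(st[i],[w2b(pt(c,u,v,.012)).round(0).tolist() for u,v in ((st[i,0],st[i,1]+st[i,3]/2),(st[i,0]+st[i,2],st[i,1]+st[i,3]/2))])
E
```

```text
[ 0.41035182 -0.32252691  0.1982974 ] [-172.22101059 -135.87378291] 30.4 [ 0.65827009 -0.43866532 -0.65090186]
[ 95   0  38  39 676] [[30.0, 73.0], [19.0, 23.0]]
[ 285    0   98  146 9358] [[-53.0, -140.0], [-49.0, -240.0]]
[   9   73   45   64 2334] [[-50.0, 218.0], [-63.0, 133.0]]
[  6 371  26  24 318] [[-585.0, 468.0], [-550.0, 361.0]]
```

```bash
python3 - <<'E'
from h import *
c=snap('top');f=c['frame'];hsv=cv2.cvtColor(f,cv2.COLOR_RGB2HSV)
m=((hsv[...,1]>110)&(hsv[...,0]<13)).astype(np.uint8)
n,l,st,ce=cv2.connectedComponentsWithStats(m)
for i in range(1,n):
    b=w2b(pt(c,*ce[i],.012))
    if st[i,4]>15 and abs(b[0])<220 and -330<b[1]<110: print(st[i],b.round(0))
ys,xs=np.nonzero(m)
P=np.array([w2b(pt(c,x,y,.012)) for x,y in zip(xs,ys)]);k=(abs(P[:,0])<150)&(P[:,1]<-60)&(P[:,1]>-270);Q=P[k]
print(np.percentile(Q,[0.5,2,98,99.5],axis=0).round(0))
E
```

```text
[ 258  158   51   51 1053] [  17. -188.]
[190 204  22  30 216] [38. 25.]
[[ -29. -238.]
 [ -27. -237.]
 [  56. -144.]
 [  57. -143.]]
```

```bash
python3 -c "
from station import *
print(finish_job())"
```

```text
the job is handed in; nothing more can be done
None
```

I handed the job in at about 30 s: all six crusts are on the paddle, which lies flat on the worktop about 5 cm clear of the bread board; the scraper stands on the board, the pile has settled with the salt upright when last seen, and I kept clear of the lemon and the peg. After my last picture I checked only by colour masks, which showed no crusts outside the tray, though the arm hid part of it.

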